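# Press bronze bushes into conveyor bearing blocks on an arbor press

### The job

Fit one bronze bush into every bearing block on the press shuttle: start it in the bore by hand, slide the shuttle so that it sits under the ram, and pull the press lever down until the bush's shoulder is flush on the block; use the press for this, do not force a bush in with the gripper. Then put all the finished blocks in the parts crate. Spare bushes are simply left over; leave the tin, the wrench and the mallet alone.

Things in the scene. Friction and masses are not known exactly. Their poses are not given: they have to be found in the camera images.
- shuttle (a joint): travel of the shuttle (m): aluminium nest plate 92 x 250 mm that slides through the press on a flat steel bed. 0 = fully out to the left (loading place, as at the start); grows as it slides right (press -y); stop at 0.275. Stays where it is left; about 3 N moves it. Pocket 1, 2, 3 lies under the ram at 0.120, 0.190, 0.260
- pocket1 (a point): centre of the floor of the shuttle's pocket 1 (nearest the ram). Each pocket is a recess 53 mm (press x) by 47 mm (press y), 6 mm deep, in the nest plate, whose top is 44 mm above the bench; pitch 70 mm. Axes: x away from the robot, y along the bed to the left, z up
- pocket2 (a point): the same for the second pocket
- pocket3 (a point): the same for the third pocket (farthest from the ram)
- push_knob (a point): middle of the shuttle's upright black push knob: cylinder 20 mm across, 32 mm tall (top 16 mm above this point), on a thin stem on a tab at the left end of the shuttle, 90 mm beyond pocket 3. Moves with the shuttle
- lever (a joint): angle of the press lever (rad): 0 = up at rest, 40 deg above level, towards the robot; grows as the ball is pulled down. A hard stop ends the stroke at 1.21, with the ram tip 70.4 mm above the bench: a bush is then home. A spring lifts lever and ram when let go. It takes 2 N at the ball to move, 8 to 10 N to press a bush home
- lever_ball (a point): centre of the black ball (32 mm across) at the end of the lever, 170 mm from the pivot, in the vertical plane 55 mm to the right (press -y) of the ram. Free from above; push it down along its arc
- lever_pivot (a point): centre of the lever's hub, on its hinge axis (along press y), 185 mm above the bench, 34 mm behind the ram axis
- bush_rack: white plastic rack, 50 (x) x 215 (y) x 26 mm, fixed to the bench, with five blind holes in a row along its y, 40 mm apart, the middle one at its centre, in which the bushes hang by their shoulders. Origin: centre of its underside
- crate: dark grey open parts crate with slotted walls, outside 190 (x) x 230 (y) x 70 mm, walls and floor 5 mm, loose, 0.9 kg. Origin: centre of its underside, z up
- grease_tin: bystander: green tin, 72 mm across, 75 mm tall; origin at the centre of its underside. Leave it alone
- wrench: bystander: steel wrench 190 mm long lying on the bench, origin at its middle. Leave it alone
- mallet: bystander: rubber mallet with a wooden handle, 260 mm long, lying on the bench, origin at its middle. Leave it alone
- block1: grey bearing block, 50 (x) x 44 (y) x 24 mm, 0.32 kg, with a bore of 20 mm through its middle; at the start it sits loosely (1.5 mm play each way) in a pocket of the shuttle, bore up, its top 62 mm above the bench. Origin: centre of the bore at the block's top face; z up, out of the bore. May be absent
- block2: same as block1
- block3: same as block1
- bush1: flanged bronze bush, 70 g: shoulder 30 mm across, 9 mm thick, over an 18 mm long spigot (15 mm across at the tapered foot, then 18.5, tight near the shoulder). Origin: centre of the shoulder's underside; z up, away from the spigot. Let into a bore it stops with the shoulder 7 to 8 mm above the block; about 40 N straight down takes it home, where it stays fast. One or more are spare; may be absent
- bush2: same as bush1
- bush3: same as bush1
- bush4: same as bush1
- bush5: same as bush1
- ram: square steel ram of the arbor press (cream C-frame fixed to the bench, head 58 mm wide, 150 to 270 mm above the bench, column on the far side; the ram sticks up to 320 mm). Origin: centre of its flat round lower end, 26 mm across, 97 mm above the bench at rest; goes straight down 22 mm per rad of lever. Axes: x away from the robot, y left along the bed, z up
Not all that is in view belongs to the job. Leave any blue or orange look-alike of the block1 alone.

How it is judged:
On the way, in this order (a step that is already met when the one before it is completed fails the run):
1. a first bush is pressed fully home in its block by the ram (((x of bush1 in the frame of pocket1 between -0.006 and 0.006 m and y of bush1 in the frame of pocket1 between -0.006 and 0.006 m and z of bush1 in the frame of pocket1 between 0.022 and 0.026 m and contact force between ram and bush1 above 3 N) or (x of bush2 in the frame of pocket1 between -0.006 and 0.006 m and y of bush2 in the frame of pocket1 between -0.006 and 0.006 m and z of bush2 in the frame of pocket1 between 0.022 and 0.026 m and contact force between ram and bush2 above 3 N) or (x of bush3 in the frame of pocket1 between -0.006 and 0.006 m and y of bush3 in the frame of pocket1 between -0.006 and 0.006 m and z of bush3 in the frame of pocket1 between 0.022 and 0.026 m and contact force between ram and bush3 above 3 N) or (x of bush4 in the frame of pocket1 between -0.006 and 0.006 m and y of bush4 in the frame of pocket1 between -0.006 and 0.006 m and z of bush4 in the frame of pocket1 between 0.022 and 0.026 m and contact force between ram and bush4 above 3 N) or (x of bush5 in the frame of pocket1 between -0.006 and 0.006 m and y of bush5 in the frame of pocket1 between -0.006 and 0.006 m and z of bush5 in the frame of pocket1 between 0.022 and 0.026 m and contact force between ram and bush5 above 3 N) or (x of bush1 in the frame of pocket2 between -0.006 and 0.006 m and y of bush1 in the frame of pocket2 between -0.006 and 0.006 m and z of bush1 in the frame of pocket2 between 0.022 and 0.026 m and contact force between ram and bush1 above 3 N) or (x of bush2 in the frame of pocket2 between -0.006 and 0.006 m and y of bush2 in the frame of pocket2 between -0.006 and 0.006 m and z of bush2 in the frame of pocket2 between 0.022 and 0.026 m and contact force between ram and bush2 above 3 N) or (x of bush3 in the frame of pocket2 between -0.006 and 0.006 m and y of bush3 in the frame of pocket2 between -0.006 and 0.006 m and z of bush3 in the frame of pocket2 between 0.022 and 0.026 m and contact force between ram and bush3 above 3 N) or (x of bush4 in the frame of pocket2 between -0.006 and 0.006 m and y of bush4 in the frame of pocket2 between -0.006 and 0.006 m and z of bush4 in the frame of pocket2 between 0.022 and 0.026 m and contact force between ram and bush4 above 3 N) or (x of bush5 in the frame of pocket2 between -0.006 and 0.006 m and y of bush5 in the frame of pocket2 between -0.006 and 0.006 m and z of bush5 in the frame of pocket2 between 0.022 and 0.026 m and contact force between ram and bush5 above 3 N) or (x of bush1 in the frame of pocket3 between -0.006 and 0.006 m and y of bush1 in the frame of pocket3 between -0.006 and 0.006 m and z of bush1 in the frame of pocket3 between 0.022 and 0.026 m and contact force between ram and bush1 above 3 N) or (x of bush2 in the frame of pocket3 between -0.006 and 0.006 m and y of bush2 in the frame of pocket3 between -0.006 and 0.006 m and z of bush2 in the frame of pocket3 between 0.022 and 0.026 m and contact force between ram and bush2 above 3 N) or (x of bush3 in the frame of pocket3 between -0.006 and 0.006 m and y of bush3 in the frame of pocket3 between -0.006 and 0.006 m and z of bush3 in the frame of pocket3 between 0.022 and 0.026 m and contact force between ram and bush3 above 3 N) or (x of bush4 in the frame of pocket3 between -0.006 and 0.006 m and y of bush4 in the frame of pocket3 between -0.006 and 0.006 m and z of bush4 in the frame of pocket3 between 0.022 and 0.026 m and contact force between ram and bush4 above 3 N) or (x of bush5 in the frame of pocket3 between -0.006 and 0.006 m and y of bush5 in the frame of pocket3 between -0.006 and 0.006 m and z of bush5 in the frame of pocket3 between 0.022 and 0.026 m and contact force between ram and bush5 above 3 N))), for 0.1 s.
2. every block has a bush fully home (distance between any of bush1, bush2, bush3, bush4, bush5 and block1 below 0.002 m and distance between any of bush1, bush2, bush3, bush4, bush5 and block2 below 0.002 m and distance between any of bush1, bush2, bush3, bush4, bush5 and block3 below 0.002 m), for 0.2 s.
At the end, for the whole second after the job is handed in: Every block that is present lies inside the crate, at rest, with a bush fully home in its bore (shoulder within 2 mm of the block's face); the crate stands upright; the lever is back up (within 0.15 rad) (all of step 2 and x of block1 in the frame of crate between -0.092 and 0.092 m and y of block1 in the frame of crate between -0.112 and 0.112 m and z of block1 in the frame of crate between 0 and 0.065 m and linear speed of each of block1, block2, block3 below 0.03 m/s and x of block2 in the frame of crate between -0.092 and 0.092 m and y of block2 in the frame of crate between -0.112 and 0.112 m and z of block2 in the frame of crate between 0 and 0.065 m and x of block3 in the frame of crate between -0.092 and 0.092 m and y of block3 in the frame of crate between -0.112 and 0.112 m and z of block3 in the frame of crate between 0 and 0.065 m and angle between crate's own z axis and vertical below 0.15 rad and value of joint lever below 0.15 rad); the robot touches nothing.
It fails at once if a bystander is disturbed: the grease_tin is moved by more than 40 mm (distance of grease_tin from where it was at the start of the episode above 0.04 m).
It fails at once if a bystander is disturbed: the wrench is moved by more than 40 mm (distance of wrench from where it was at the start of the episode above 0.04 m).
It fails at once if a bystander is disturbed: the mallet is moved by more than 40 mm (distance of mallet from where it was at the start of the episode above 0.04 m).
It fails at once if a bush is forced into its block with the gripper instead of the press (fingers bear on a bush that is more than 3 mm deeper than it drops in by itself and not yet home) ((x of bush1 in the frame of pocket1 between -0.006 and 0.006 m and y of bush1 in the frame of pocket1 between -0.006 and 0.006 m and z of bush1 in the frame of pocket1 between 0.0262 and 0.0288 m and contact force between the fingers and bush1 above 10 N) or (x of bush2 in the frame of pocket1 between -0.006 and 0.006 m and y of bush2 in the frame of pocket1 between -0.006 and 0.006 m and z of bush2 in the frame of pocket1 between 0.0262 and 0.0288 m and contact force between the fingers and bush2 above 10 N) or (x of bush3 in the frame of pocket1 between -0.006 and 0.006 m and y of bush3 in the frame of pocket1 between -0.006 and 0.006 m and z of bush3 in the frame of pocket1 between 0.0262 and 0.0288 m and contact force between the fingers and bush3 above 10 N) or (x of bush4 in the frame of pocket1 between -0.006 and 0.006 m and y of bush4 in the frame of pocket1 between -0.006 and 0.006 m and z of bush4 in the frame of pocket1 between 0.0262 and 0.0288 m and contact force between the fingers and bush4 above 10 N) or (x of bush5 in the frame of pocket1 between -0.006 and 0.006 m and y of bush5 in the frame of pocket1 between -0.006 and 0.006 m and z of bush5 in the frame of pocket1 between 0.0262 and 0.0288 m and contact force between the fingers and bush5 above 10 N) or (x of bush1 in the frame of pocket2 between -0.006 and 0.006 m and y of bush1 in the frame of pocket2 between -0.006 and 0.006 m and z of bush1 in the frame of pocket2 between 0.0262 and 0.0288 m and contact force between the fingers and bush1 above 10 N) or (x of bush2 in the frame of pocket2 between -0.006 and 0.006 m and y of bush2 in the frame of pocket2 between -0.006 and 0.006 m and z of bush2 in the frame of pocket2 between 0.0262 and 0.0288 m and contact force between the fingers and bush2 above 10 N) or (x of bush3 in the frame of pocket2 between -0.006 and 0.006 m and y of bush3 in the frame of pocket2 between -0.006 and 0.006 m and z of bush3 in the frame of pocket2 between 0.0262 and 0.0288 m and contact force between the fingers and bush3 above 10 N) or (x of bush4 in the frame of pocket2 between -0.006 and 0.006 m and y of bush4 in the frame of pocket2 between -0.006 and 0.006 m and z of bush4 in the frame of pocket2 between 0.0262 and 0.0288 m and contact force between the fingers and bush4 above 10 N) or (x of bush5 in the frame of pocket2 between -0.006 and 0.006 m and y of bush5 in the frame of pocket2 between -0.006 and 0.006 m and z of bush5 in the frame of pocket2 between 0.0262 and 0.0288 m and contact force between the fingers and bush5 above 10 N) or (x of bush1 in the frame of pocket3 between -0.006 and 0.006 m and y of bush1 in the frame of pocket3 between -0.006 and 0.006 m and z of bush1 in the frame of pocket3 between 0.0262 and 0.0288 m and contact force between the fingers and bush1 above 10 N) or (x of bush2 in the frame of pocket3 between -0.006 and 0.006 m and y of bush2 in the frame of pocket3 between -0.006 and 0.006 m and z of bush2 in the frame of pocket3 between 0.0262 and 0.0288 m and contact force between the fingers and bush2 above 10 N) or (x of bush3 in the frame of pocket3 between -0.006 and 0.006 m and y of bush3 in the frame of pocket3 between -0.006 and 0.006 m and z of bush3 in the frame of pocket3 between 0.0262 and 0.0288 m and contact force between the fingers and bush3 above 10 N) or (x of bush4 in the frame of pocket3 between -0.006 and 0.006 m and y of bush4 in the frame of pocket3 between -0.006 and 0.006 m and z of bush4 in the frame of pocket3 between 0.0262 and 0.0288 m and contact force between the fingers and bush4 above 10 N) or (x of bush5 in the frame of pocket3 between -0.006 and 0.006 m and y of bush5 in the frame of pocket3 between -0.006 and 0.006 m and z of bush5 in the frame of pocket3 between 0.0262 and 0.0288 m and contact force between the fingers and bush5 above 10 N)).
Of block1, block2, block3 only 2 to 3 are there at a start; the rules pass over those that are not, and their reading is None.
Of bush1, bush2, bush3, bush4, bush5 only 4 to 5 are there at a start; the rules pass over those that are not, and their reading is None.
At some moment in a run one of crate may be knocked a few centimetres aside while the robot is not near it.
Once in a run the grip may slacken for a moment while it holds something.
It also fails if it takes over 210 s, if anything falls off the work surface, if the arm or the gripper's body presses on something with over 40 N, if the wrist force passes 120 N, or if a joint passes its speed limit or range.

### The arm

A 7-joint arm with a two-finger parallel gripper is mounted at the origin on the work surface. World frame = base frame: x ahead of the robot, y to its left, z up, the work surface at z = 0. Lengths are in m, angles in rad, forces in N, time in s.
With the tool pointing down it reaches from about 0.425 to 0.925 m from the base axis. Payload 6.8 kg.
Tool frame: the origin (TCP) lies at the very end of the fingers, on their centre line; the grasp point (between the pads) lies 19 mm behind it; z points along the fingers, y is the line along which they close (so a half turn about z gives the same grasp; the last joint's range is limited). The gripper opens to 85 mm and grips with 20 to 120 N. Pads are 22 mm wide; open, the fingers measure 114 mm over their backs; the gripper's body (76 mm by 85 mm) begins 54 mm behind the grasp point. The pads swing forward as they close: fully open they stand 13 mm farther back than shut.
Start: joints at [-1.292, 0.477, 0.022, 1.555, -0.011, 1.109, -0.083], TCP at [0.255, 0.625, 0.231] pointing down, gripper open.
Joint ranges: [-2.96, 2.96], [-0.34, 2.1], [-1.41, 1.46], [0.24, 2.44], [-1.37, 4.51], [0.17, 1.92], [-2.96, 2.96]. Speed limits (rad/s): [2.39, 2.39, 3.14, 3.14, 3.14, 3.14, 3.14].

### API

Orientations are given as a unit quaternion [w, x, y, z].
In Python, from station import bot gives the robot as it stands.
- The arm moves only by the tool jog_arm, never from a script. Its argument "motion" is a list of rows, each a list of 7 numbers: the turn, a rotation vector about the tool's x, y, z in rad, then the shift along the tool's x, y, z in mm, then the finger opening in mm, from 0 to 85.4. A call has 1 to 10 rows; each row is the pose to reach, as a shift and turn from the pose commanded when the call began, along the tool's axes at that moment; what a row does not reach only later rows make up. A row lasts 1/8 s, in which the tool goes at most 62.5 mm and 10.7 degrees, less where a joint would pass 70% of its speed; a pose out of reach is approached as far as the arm can. A call with a gripper value outside its range is refused whole. The fingers move at their own pace and stop on an object; "grip_force" is the grip in N (left out, the last holds). Time passes only in rows, so rows that repeat a pose let the fingers close. It gives the time, the measured TCP pose, the force, the opening and the grip force at its end, in the units of the state.
- bot.get_obs(): the state, without advancing time (a new reading comes with each control period).
- bot.read_camera(name): name is "scene" or "side" or "wrist"; returns a dict with "pixels" (420x560x3 uint8, red, green, blue), "camera_matrix" (3x3 intrinsics, pixels), "T" (4x4, takes a point from camera to world coordinates); the wrist camera has in their place "tool_from_camera" (4x4, takes a point from camera to tool coordinates, whose origin is the TCP and whose axes are the flange's). Camera axes: x right, y down, z forward; pixel columns grow to the right and rows downward; lengths in m; the calibration is good to about 2 mm. A picture is of the moment at which its call begins: read the wrist's pose just before it. There is no depth.
- bot.hand_in(): hands the job in; it is judged then, once.
Trained networks look in a picture, given as the dict that the camera call returned (one of the last four; its "shot" number tells which), for a name from the list of things; names that differ only in an ending like _2 or _b are one class to them, and where a whole thing is asked for, a point or a joint stands for the part that bears it (a point fixed in the world has none). Each returns a list of dicts, best first, with "score" (0 to 1); they miss things now and then, are a little off and sometimes report something else, mostly with a low value. They report only what shows in the picture. A call takes as long as a camera call. They do not tell look-alikes from the thing itself.
- bot.spot_in(thing, picture): "xy" ([column, row] in pixels, amid what is visible of it).
- bot.tip_of(thing, picture): "xy" ([column, row] in pixels: a listed point, or the origin of a listed thing).
The state is a dict: "t": time; "q": joint angles; "joint_vel": joint speeds; "joint_torque": joint torques, N m; "eef_pos": TCP position; "tool_rot": TCP orientation; "contact_force": force on the tool from outside, world axes, zero at the start; "torque": the same for the moment, N m; "gripper_width": opening from 0.0 (shut) to 1.0 (fully open); "grasp_force": force on a finger pad.
Only numpy, scipy, OpenCV 4.12 (cv2) and the standard library are available. Lean on these libraries where they do the work, as an engineer would, in place of code of your own. Each camera call takes 0.05 s, during which the arm holds its last target. There are 200 camera calls.

## Working session

There is one attempt and no reset: what is moved stays moved. The work goes in short steps, Python scripts to look and compute and a tool call to move; the robot and the scene stay as the last step left them, time stands still between calls to the robot, and variables do not carry over. Pictures are saved under pics/ and viewed, at most 14 in all, crops included, and the job is handed in when it is done.

Besides the shell and the picture viewer there is one more tool, called after "Call:" as name(argument=value, ...), one argument or row to a line, values as JSON. jog_arm: Moves the arm, as the interface text tells. Its arguments: {"type":"object","properties":{"motion":{"type":"array"},"grip_force":{"type":"number"}},"required":["motion"]}

```bash
ls; mkdir -p pics
cat > h.py <<'E'
import numpy as np, cv2
from station import bot
from scipy.spatial.transform import Rotation as R
def tool():
    o=bot.get_obs(); T=np.eye(4); q=o['tool_rot']; T[:3,:3]=R.from_quat([q[1],q[2],q[3],q[0]]).as_matrix(); T[:3,3]=o['eef_pos']; return T
def shot(name):
    T=tool(); p=bot.read_camera(name)
    p['W']=T@np.array(p['tool_from_camera']) if name=='wrist' else np.array(p['T']); return p
def at(p,xy,z):
    K=np.array(p['camera_matrix']); d=p['W'][:3,:3]@np.linalg.solve(K,[xy[0],xy[1],1]); c=p['W'][:3,3]
    return c+d*(z-c[2])/d[2]
def px(p,P):
    c=np.linalg.inv(p['W'])@np.append(P,1); u=np.array(p['camera_matrix'])@c[:3]; return u[:2]/u[2]
def save(p,n): cv2.imwrite('pics/'+n+'.png',p['pixels'][:,:,::-1])
def inT(P):  # world point -> shift in tool axes, mm
    return np.round((np.linalg.inv(tool())@np.append(P,1))[:3]*1000,1)
E
python3 - <<'E'
from h import *
print(bot.get_obs()); print(tool().round(3))
H=dict(pocket1=.038,pocket2=.038,pocket3=.038,push_knob=.085,lever_ball=.29,lever_pivot=.185,ram=.097,bush_rack=0,crate=0,grease_tin=0,wrench=0,mallet=0,block1=.062,bush1=.026)
for c in['scene','side']:
    p=shot(c); save(p,c+'0'); print(c,p['W'].round(3).tolist())
    for k,z in H.items():
        for r in bot.tip_of(k,p)[:6]: print(c,k,round(r['score'],2),np.round(r['xy']),at(p,r['xy'],z).round(3))
E
```

```text
pics
{'t': 0.0, 'q': array([-1.29208778,  0.47777084,  0.02232013,  1.55646772, -0.01146542,
        1.1093057 , -0.08307835]), 'joint_vel': array([-0.00179208,  0.00057118,  0.00083331, -0.00294867, -0.00046097,
        0.00110636,  0.0012088 ]), 'joint_torque': array([-4.34824406e-04, -5.96441281e+01,  1.60762802e+00, -2.81194550e+01,
        1.24472310e-02,  9.34324897e-03, -5.41729168e-07]), 'eef_pos': array([0.25441918, 0.62456711, 0.23033811]), 'tool_rot': array([-9.76279961e-05,  1.92163469e-01,  9.81362507e-01, -9.06558336e-04]), 'contact_force': array([-0.92129953,  0.2296699 , -0.8349129 ]), 'torque': array([ 0.04884909, -0.05318857, -0.05305157]), 'grasp_force': 0.0, 'gripper_width': 0.9978371689838591}
[[-0.926  0.377 -0.001  0.254]
 [ 0.377  0.926 -0.002  0.625]
 [-0.    -0.002 -1.     0.23 ]
 [ 0.     0.     0.     1.   ]]
scene [[0.636, 0.455, -0.624, 1.307], [0.772, -0.389, 0.503, -0.585], [-0.014, -0.801, -0.598, 0.856], [0.0, 0.0, 0.0, 1.0]]
scene pocket1 0.9 [294. 233.] [0.607 0.043 0.038]
scene pocket1 0.76 [260. 256.] [ 0.62  -0.104  0.038]
scene pocket1 0.6 [278
[... 2716 characters left out ...]
de crate 0.73 [337. 407.] [0.45  0.334 0.   ]
side crate 0.22 [270. 257.] [ 0.627 -0.081  0.   ]
side grease_tin 0.69 [190. 369.] [0.736 0.284 0.   ]
side wrench 0.68 [344. 198.] [ 0.417 -0.429  0.   ]
side mallet 0.85 [207. 290.] [0.762 0.066 0.   ]
side block1 0.9 [271. 264.] [0.609 0.025 0.062]
side block1 0.89 [204. 237.] [ 0.801 -0.072  0.062]
side block1 0.87 [336. 243.] [ 0.452 -0.075  0.062]
side block1 0.84 [356. 230.] [ 0.396 -0.144  0.062]
side block1 0.78 [273. 248.] [ 0.612 -0.038  0.062]
side bush1 0.62 [336. 297.] [0.45  0.084 0.026]
side bush1 0.53 [337. 276.] [0.447 0.012 0.026]
side bush1 0.46 [330. 313.] [0.464 0.134 0.026]
side bush1 0.4 [338. 268.] [ 0.443 -0.018  0.026]
```

View pics/scene0.png

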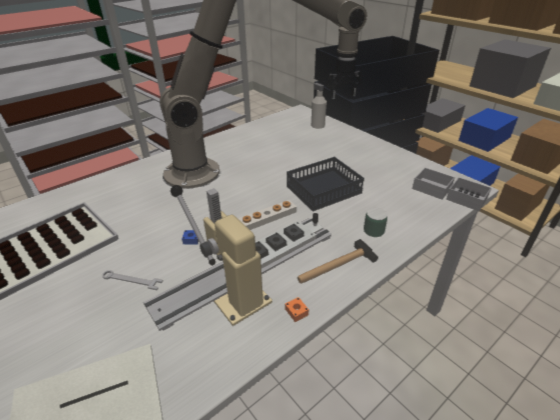

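View pics/side0.png

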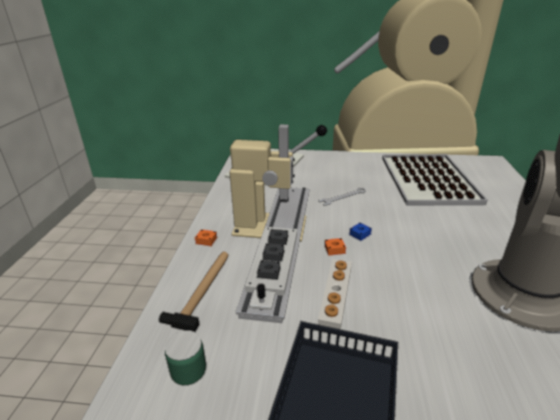

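The scene view shows three grey blocks on the shuttle, around (262–293, 230–250). The rack holds four bushes with one hole empty, and there are blue and orange look-alikes. The crate is at (323,185). Next I'll move above the shuttle and rack.

Call:
jog_arm(
  motion=[
    [0,0,1.185,-436,-497,-170,85],
    [0,0,1.185,-436,-497,-170,85],
    [0,0,1.185,-436,-497,-170,85],
    [0,0,1.185,-436,-497,-170,85],
    [0,0,1.185,-436,-497,-170,85],
    [0,0,1.185,-436,-497,-170,85],
    [0,0,1.185,-436,-497,-170,85],
    [0,0,1.185,-436,-497,-170,85],
    [0,0,1.185,-436,-497,-170,85],
    [0,0,1.185,-436,-497,-170,85],
  ],
)

```text
t: 2.75
eef_pos: [0.4529, 0.0511, 0.3878]
tool_rot: [-0.0, 0.707, 0.707, 0.001]
contact_force: [1.0, 0.0, -0.3]
gripper_width: 0.995
grasp_force: 0.0
```

Run:
```python
from h import *
print(bot.get_obs()['t'],bot.get_obs()['q'].round(2),tool().round(3))
p=shot('wrist'); save(p,'w1'); print(np.array(p['tool_from_camera']).round(3), p['camera_matrix'])
H=dict(pocket1=.038,push_knob=.085,lever_ball=.29,ram=.097,bush_rack=0,crate=0,block1=.062,bush1=.026)
for k,z in H.items():
        for r in bot.tip_of(k,p)[:6]: print(k,round(r['score'],2),np.round(r['xy']),at(p,r['xy'],z).round(4))
```

```text
2.75 [-0.86 -0.06  0.59  1.86  0.03  1.33 -0.28] [[ 0.001  1.     0.001  0.453]
 [ 1.    -0.001  0.001  0.051]
 [ 0.001  0.001 -1.     0.388]
 [ 0.     0.     0.     1.   ]]
[[ 0.001 -0.952 -0.307  0.079]
 [ 1.     0.     0.    -0.001]
 [-0.    -0.307  0.952 -0.142]
 [ 0.     0.     0.     1.   ]] [[315.33622142   0.         276.384818  ]
 [  0.         315.33622142 208.72815219]
 [  0.           0.           1.        ]]
pocket1 0.97 [363. 254.] [ 0.6015 -0.1104  0.038 ]
pocket1 0.93 [376. 170.] [0.6102 0.0356 0.038 ]
pocket1 0.66 [367. 212.] [ 0.6021 -0.0346  0.038 ]
ram 0.86 [367. 334.] [ 0.6031 -0.2272  0.097 ]
block1 0.9 [235. 300.] [ 0.3814 -0.1848  0.062 ]
block1 0.73 [375. 220.] [ 0.6082 -0.0391  0.062 ]
block1 0.7 [373. 258.] [ 0.6112 -0.1066  0.062 ]
block1 0.66 [383. 173.] [0.613  0.0356 0.062 ]
block1 0.63 [276. 259.] [ 0.4514 -0.1076  0.062 ]
bush1 0.84 [280. 133.] [0.4575 0.0923 0.026 ]
bush1 0.74 [273. 181.] [0.4465 0.0149 0.026 ]
bush1 0.71 [267. 204.] [ 0.4363 -0.0241  0.026 ]
bush1 0.49 [283. 103.] [0.4629 0.1359 0.026 ]
```

View pics/w1.png

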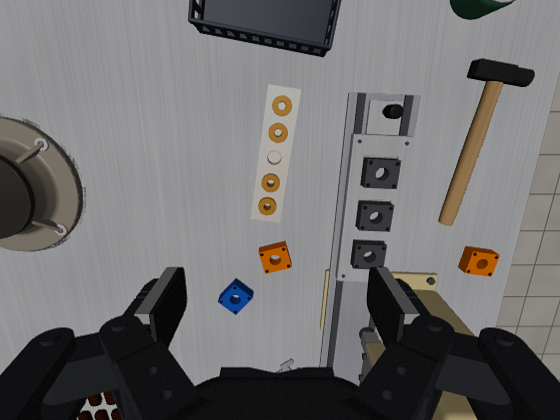

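The wrist view shows bushes at (282,105), (278,132), (270,183) and (267,206), the blocks at (380,173), (375,215) and (369,254), and the knob at (393,111). I'll take a closer look next.

Call:
jog_arm(
  motion=[
    [0,0,0,-30,75,138,85],
    [0,0,0,-30,75,138,85],
    [0,0,0,-30,75,138,85],
    [0,0,0,-30,75,138,85],
    [0,0,0,-30,75,138,85],
  ],
)

```text
t: 3.82
eef_pos: [0.5277, 0.0238, 0.2498]
tool_rot: [0.0, 0.707, 0.707, 0.0]
contact_force: [0.3, -0.1, 0.4]
gripper_width: 1.0
grasp_force: 0.0
```

Run:
```python
from h import *
print(bot.get_obs()['t'],tool().round(4)[:3,3])
p=shot('wrist'); save(p,'w2')
H=dict(pocket1=.038,push_knob=.085,ram=.097,block1=.062,bush1=.026)
for k,z in H.items():
        for r in bot.tip_of(k,p)[:6]: print(k,round(r['score'],2),np.round(r['xy']),at(p,r['xy'],z).round(4))
hsv=cv2.cvtColor(p['pixels'],cv2.COLOR_RGB2HSV)
m=cv2.inRange(hsv,(8,90,90),(22,255,255))
n,l,s,c=cv2.connectedComponentsWithStats(m)
for i in range(1,n):
    if 80<s[i,4]<6000:
        ys,xs=np.where(l==i); (u,v),r=cv2.minEnclosingCircle(np.c_[xs,ys].astype(np.float32)); print('bronze',s[i,4],round(u),round(v),round(r,1),at(p,(u,v),.034).round(4))
```

```text
3.825 [0.5277 0.0238 0.2498]
pocket1 0.85 [339. 229.] [ 0.6028 -0.0373  0.038 ]
pocket1 0.68 [336. 280.] [ 0.6027 -0.1063  0.038 ]
pocket1 0.67 [352. 171.] [0.6128 0.0332 0.038 ]
push_knob 0.87 [368.  84.] [0.6108 0.1222 0.085 ]
block1 0.94 [349. 237.] [ 0.6091 -0.0374  0.062 ]
block1 0.79 [356. 174.] [0.6123 0.0351 0.062 ]
block1 0.78 [340. 286.] [ 0.6038 -0.1013  0.062 ]
block1 0.75 [173. 338.] [ 0.3959 -0.1754  0.062 ]
block1 0.73 [217. 291.] [ 0.4563 -0.1074  0.062 ]
block1 0.68 [494. 288.] [ 0.7877 -0.1028  0.062 ]
bush1 0.93 [210. 114.] [0.4529 0.095  0.026 ]
bush1 0.8 [215.  76.] [0.4612 0.1341 0.026 ]
bush1 0.78 [206. 188.] [0.4434 0.01   0.026 ]
bush1 0.65 [202. 217.] [ 0.4361 -0.0257  0.026 ]
bronze 4224 483 142 107.1 [0.7582 0.065  0.034 ]
bronze 561 212 78 15.5 [0.4599 0.1322 0.034 ]
bronze 512 210 116 14.2 [0.4543 0.0929 0.034 ]
bronze 425 204 186 12.8 [0.4427 0.0145 0.034 ]
bronze 396 201 218 12.5 [ 0.4369 -0.0249  0.034 ]
bronze 1237 220 284 25.4 [ 0.4537 -0.1157  0.034 ]
bronze 1619 490 289 28.4 [ 0.8044 -0.1224  0.034 ]
bronze 84 377 350 7.8 [ 0.6678 -0.22    0.034 ]
bronze 544 455 410 22.8 [ 0.7956 -0.3313  0.034 ]
```

View pics/w2.png

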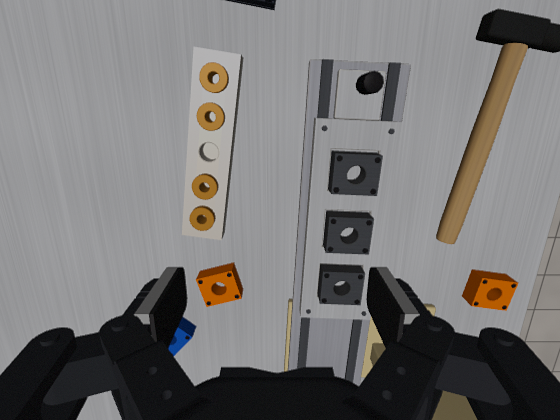

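The close wrist view puts the bores at about (355,174), (348,234) and (340,287), with the bushes clearly visible. I'll rectify to the block-top plane to get the bores accurately.

```bash
cat >> h.py <<'E'
def rect(p,c,half,z,mm=0.25):
    n=int(2*half*1000/mm); src=[]; dst=[]
    # image: col = world x, row = -world y
    for sx,sy in((-1,1),(1,1),(1,-1),(-1,-1)):
        src.append(px(p,[c[0]+sx*half,c[1]+sy*half,z])); dst.append([(sx+1)/2*n,(1-sy)/2*n])
    H=cv2.getPerspectiveTransform(np.float32(src),np.float32(dst)); return cv2.warpPerspective(p['pixels'],H,(n,n),flags=cv2.INTER_CUBIC)
E
python3 - <<'E'
from h import *
p=shot('wrist')
out=[]
for c in[(.6127,.0353),(.6084,-.0345),(.6041,-.1044)]:
    im=rect(p,c,.035,.062); g=cv2.GaussianBlur(cv2.cvtColor(im,cv2.COLOR_RGB2GRAY),(5,5),1)
    cs=cv2.HoughCircles(g,cv2.HOUGH_GRADIENT,1,8,param1=60,param2=12,minRadius=36,maxRadius=44)
    for q in ([] if cs is None else cs[0][:3]): print(c,'bore',(c[0]-.035+q[0]*.00025).round(4),(c[1]+.035-q[1]*.00025).round(4),q[2])
    m=(g<95).astype(np.uint8); 
    n,l,s,cc=cv2.connectedComponentsWithStats(m); i=1+np.argmax(s[1:,4]); ys,xs=np.where(l==i)
    r=cv2.minAreaRect(np.c_[xs,ys].astype(np.float32)); print('rect',np.round(c[0]-.035+r[0][0]*.00025,4),np.round(c[1]+.035-r[0][1]*.00025,4),np.round(np.array(r[1])*.25,1),round(r[2],1))
    cv2.drawMarker(im,(140,140),(255,0,0),0,20)
    out.append(im)
cv2.imwrite('pics/r1.png',np.hstack(out)[:,:,::-1])
E
```

```text
(0.6127, 0.0353) bore 0.6116 0.0347 40.0
(0.6127, 0.0353) bore 0.6061 0.0389 38.5
rect 0.6097 0.0357 [54.4 46.7] 2.6
(0.6084, -0.0345) bore 0.6093 -0.0356 40.2
(0.6084, -0.0345) bore 0.6038 -0.0266 38.1
rect 0.6073 -0.0319 [54.3 51.6] 2.3
(0.6041, -0.1044) bore 0.6057 -0.1038 42.3
rect 0.6034 -0.0986 [54.3 54.4] 2.5
```

View pics/r1.png

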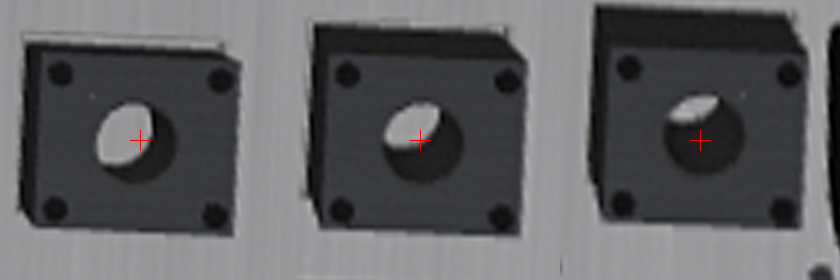

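Call:
jog_arm(
  motion=[
    [0,0,0,-9,-85,130,55],
    [0,0,0,-9,-85,130,55],
    [0,0,0,-9,-85,130,55],
    [0,0,0,-9,-85,150,55],
    [0,0,0,-9,-85,150,55],
    [0,0,0,-9,-85,190,55],
    [0,0,0,-9,-85,214,55],
    [0,0,0,-9,-85,222,55],
    [0,0,0,-9,-85,222,55],
    [0,0,0,-9,-85,222,55],
  ],
  grip_force=40,
)

```text
t: 5.42
eef_pos: [0.4436, 0.0143, 0.028]
tool_rot: [0.001, 0.707, 0.707, 0.001]
contact_force: [-0.3, 0.0, -0.1]
gripper_width: 0.644
grasp_force: 0.0
```

Run:
```python
from h import *
p=shot('wrist'); save(p,'w3'); print(inT([.4427,.0145,.0275]),bot.get_obs()['contact_force'])
```

```text
[ 0.2 -0.8  0.4] [0.47750506 0.75913499 0.37182254]
```

View pics/w3.png

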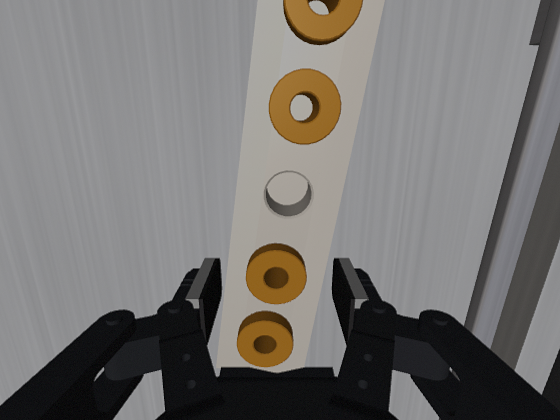

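Call:
jog_arm(
  motion=[
    [0,0,0,0,0,0,20],
    [0,0,0,0,0,0,20],
    [0,0,0,0,0,0,20],
    [0,0,0,0,0,0,20],
    [0,0,0,0,0,0,20],
    [0,0,0,0,0,-10,20],
    [0,0,0,0,0,-40,20],
    [0,0,0,0,0,-92,20],
    [0,0,0,0,0,-92,20],
    [0,0,0,0,0,-92,20],
  ],
  grip_force=40,
)

```text
t: 6.72
eef_pos: [0.4423, 0.0145, 0.119]
tool_rot: [-0.0, 0.707, 0.707, 0.0]
contact_force: [-0.5, -1.1, -1.4]
gripper_width: 0.322
grasp_force: 39.7
```

Call:
jog_arm(
  motion=[
    [0,0,0,10,60,0,20],
    [0,0,0,20,120,0,20],
    [0,0,0,20,168,0,20],
    [0,0,0,20,168,0,20],
    [0,0,0,20,168,0,20],
    [0,0,0,20,168,0,20],
    [0,0,0,20,168,0,20],
  ],
)

```text
t: 7.6
eef_pos: [0.6097, 0.0341, 0.1189]
tool_rot: [-0.0, 0.708, 0.707, -0.0]
contact_force: [-0.1, -0.2, -0.0]
gripper_width: 0.321
grasp_force: 39.7
```

Run:
```python
from h import *
p=shot('wrist'); save(p,'w4'); print(inT([.6116,.0347,.0715]),bot.get_obs()['contact_force'])
```

```text
[ 0.6  1.6 47.6] [-0.04113204 -0.73647245 -0.23321589]
```

View pics/w4.png

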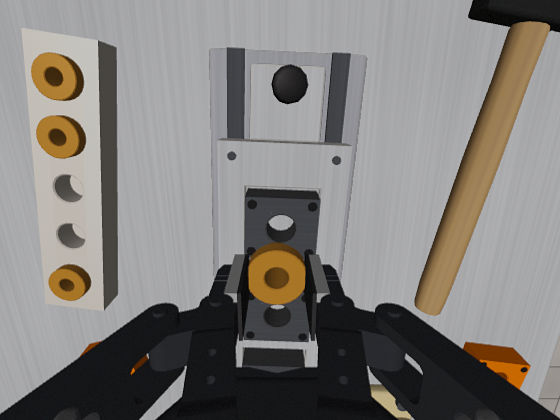

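The bush is held at (276,278). The bore of block 3 shows at (282,228), which matches my projection. I'll lower it in and release.

Call:
jog_arm(
  motion=[
    [0,0,0,0.5,1.7,25,20],
    [0,0,0,0.5,1.7,36,20],
    [0,0,0,0.5,1.7,42,20],
    [0,0,0,0.5,1.7,46,20],
    [0,0,0,0.5,1.7,46,20],
  ],
)

```text
t: 8.28
eef_pos: [0.6124, 0.0344, 0.0731]
tool_rot: [0.0, 0.707, 0.707, 0.0]
contact_force: [-0.4, -0.3, -0.9]
gripper_width: 0.322
grasp_force: 39.8
```

Call:
jog_arm(
  motion=[
    [0,0,0,0,0,0,50],
    [0,0,0,0,0,0,50],
    [0,0,0,0,0,0,50],
    [0,0,0,0,0,-30,50],
    [0,0,0,0,0,-60,50],
    [0,0,0,-20,-60,-60,55],
    [0,0,0,-40,-120,-60,55],
    [0,0,0,-59,-175,-45,55],
    [0,0,0,-59,-175,-30,55],
    [0,0,0,-59,-175,-30,55],
  ],
)

```text
t: 9.52
eef_pos: [0.4376, -0.0241, 0.1027]
tool_rot: [-0.0, 0.707, 0.707, -0.0]
contact_force: [-0.1, -0.2, 0.0]
gripper_width: 0.64
grasp_force: 0.0
```

Run:
```python
from h import *
p=shot('wrist'); save(p,'w5'); print(inT([.4369,-.0249,.028]))
hsv=cv2.cvtColor(p['pixels'],cv2.COLOR_RGB2HSV)
m=cv2.inRange(hsv,(8,90,90),(22,255,255))
n,l,s,c=cv2.connectedComponentsWithStats(m)
for i in range(1,n):
    if 80<s[i,4]<9000:
        ys,xs=np.where(l==i); (u,v),r=cv2.minEnclosingCircle(np.c_[xs,ys].astype(np.float32)); print('bronze',s[i,4],round(u),round(v),round(r,1),at(p,(u,v),.034).round(4),at(p,(u,v),.0785).round(4))
```

```text
[-0.8 -1.9 75.2]
bronze 1803 305 39 27.5 [0.454  0.0933 0.034 ] [0.4505 0.0852 0.0785]
bronze 1095 276 224 21.1 [ 0.4366 -0.0248  0.034 ] [ 0.4367 -0.0081  0.0785]
bronze 3279 292 326 40.5 [ 0.4494 -0.1119  0.034 ] [ 0.4468 -0.0769  0.0785]
bronze 181 553 398 12.2 [ 0.6781 -0.1876  0.034 ] [ 0.6273 -0.1366  0.0785]
```

View pics/w5.png

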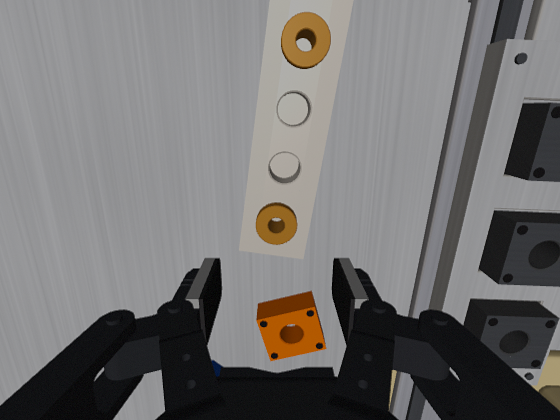

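The empty holes confirm that bush left the rack. Bush B4 is at (276,224), matching the earlier estimate, so I'll pick it next.

Call:
jog_arm(
  motion=[
    [0,0,0,-0.8,-1.5,40,55],
    [0,0,0,-0.8,-1.5,66,55],
    [0,0,0,-0.8,-1.5,75,55],
    [0,0,0,-0.8,-1.5,75,55],
    [0,0,0,-0.8,-1.5,75,20],
    [0,0,0,-0.8,-1.5,75,20],
    [0,0,0,-0.8,-1.5,75,20],
    [0,0,0,-0.8,-1.5,75,20],
    [0,0,0,-0.8,-1.5,65,20],
    [0,0,0,-0.8,-1.5,35,20],
  ],
)

```text
t: 10.82
eef_pos: [0.4349, -0.0252, 0.0684]
tool_rot: [-0.001, 0.708, 0.707, -0.001]
contact_force: [1.5, 0.4, 0.0]
gripper_width: 0.315
grasp_force: 39.7
```

Call:
jog_arm(
  motion=[
    [0,0,0,0,0,-52,20],
    [0,0,0,-4,60,-52,20],
    [0,0,0,-8,120,-52,20],
    [0,0,0,-11,172,-52,20],
    [0,0,0,-11,172,-52,20],
    [0,0,0,-11,172,-52,20],
    [0,0,0,-11,172,-52,20],
  ],
)

```text
t: 11.7
eef_pos: [0.6064, -0.0363, 0.1202]
tool_rot: [-0.001, 0.708, 0.707, -0.0]
contact_force: [0.0, -0.0, -0.8]
gripper_width: 0.317
grasp_force: 39.8
```

```bash
cat > chk.py <<'E'
from h import *
import sys
b=[float(v) for v in sys.argv[1:3]]
p=shot('wrist'); save(p,'chk'+sys.argv[3]); print(inT([*b,.0725]),bot.get_obs()['contact_force'].round(1),bot.get_obs()['grasp_force'])
print('expected bore px',px(p,[*b,.062]).round())
for r in bot.tip_of('block1',p)[:4]: print('blk',round(r['score'],2),np.round(r['xy']),at(p,r['xy'],.062).round(4))
im=rect(p,b,.02,.062); g=cv2.GaussianBlur(cv2.cvtColor(im,cv2.COLOR_RGB2GRAY),(5,5),1)
cs=cv2.HoughCircles(g,cv2.HOUGH_GRADIENT,1,8,param1=60,param2=10,minRadius=37,maxRadius=43)
for q in ([] if cs is None else cs[0][:3]): print('bore',(b[0]-.02+q[0]*.00025).round(4),(b[1]+.02-q[1]*.00025).round(4),q[2])
E
python3 chk.py .6093 -.0356 a
```

```text
[ 0.6  2.8 47.7] [-0.6  0.6 -0.6] 39.79309916496277
expected bore px [282. 227.]
blk 0.81 [283. 226.] [ 0.6105 -0.0348  0.062 ]
blk 0.79 [276. 316.] [ 0.6051 -0.1063  0.062 ]
blk 0.71 [516. 319.] [ 0.7856 -0.1095  0.062 ]
blk 0.56 [102. 312.] [ 0.4754 -0.1029  0.062 ]
bore 0.6094 -0.0355 39.9
bore 0.6092 -0.027 38.2
```

View pics/chka.png

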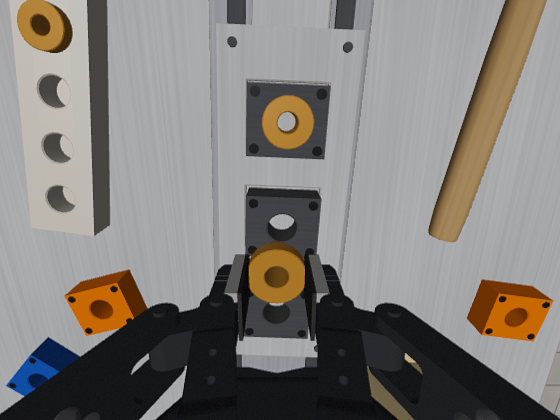

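The first bush sits in block 3 at (288,121). The second is held above block 2, whose bore shows where I expected it.

Call:
jog_arm(
  motion=[
    [0,0,0,0.6,2.8,25,20],
    [0,0,0,0.6,2.8,36,20],
    [0,0,0,0.6,2.8,42,20],
    [0,0,0,0.6,2.8,47,20],
    [0,0,0,0.6,2.8,47,20],
  ],
)

```text
t: 12.42
eef_pos: [0.6103, -0.0356, 0.0729]
tool_rot: [-0.0, 0.707, 0.707, -0.0]
contact_force: [-1.1, 0.3, -0.5]
gripper_width: 0.315
grasp_force: 39.8
```

Call:
jog_arm(
  motion=[
    [0,0,0,0,0,0,50],
    [0,0,0,0,0,0,50],
    [0,0,0,0,0,0,50],
    [0,0,0,0,0,-30,50],
    [0,0,0,0,0,-60,50],
    [0,0,0,43,-52,-60,55],
    [0,0,0,86,-104,-60,55],
    [0,0,0,128.5,-156,-45,55],
    [0,0,0,128.5,-156,-30,55],
    [0,0,0,128.5,-156,-30,55],
  ],
)

```text
t: 13.68
eef_pos: [0.4532, 0.0937, 0.1024]
tool_rot: [-0.001, 0.707, 0.708, -0.001]
contact_force: [-0.3, -0.7, 0.5]
gripper_width: 0.645
grasp_force: 0.0
```

Call:
jog_arm(
  motion=[
    [0,0,0,0,0,0,55],
    [0,0,0,0,0,0,55],
  ],
)

```text
t: 13.92
eef_pos: [0.4562, 0.092, 0.1036]
tool_rot: [0.001, 0.708, 0.706, 0.001]
contact_force: [0.7, -0.3, -0.3]
gripper_width: 0.642
grasp_force: 0.0
```

Run:
```python
from h import *
print(inT([.4543,.0929,.028]))
```

```text
[ 0.8 -2.  75.6]
```

Call:
jog_arm(
  motion=[
    [0,0,0,0.3,-0.5,40,55],
    [0,0,0,0.3,-0.5,66,55],
    [0,0,0,0.3,-0.5,75,55],
    [0,0,0,0.3,-0.5,75,55],
    [0,0,0,0.3,-0.5,75,20],
    [0,0,0,0.3,-0.5,75,20],
    [0,0,0,0.3,-0.5,75,20],
    [0,0,0,0.3,-0.5,75,20],
    [0,0,0,0.3,-0.5,65,20],
    [0,0,0,0.3,-0.5,35,20],
  ],
)

```text
t: 15.18
eef_pos: [0.4534, 0.093, 0.0683]
tool_rot: [-0.0, 0.707, 0.707, -0.001]
contact_force: [0.3, -0.2, -0.1]
gripper_width: 0.311
grasp_force: 39.5
```

Call:
jog_arm(
  motion=[
    [0,0,0,0,0,-52,20],
    [0,0,0,-45,35,-52,20],
    [0,0,0,-90,70,-52,20],
    [0,0,0,-140,105,-52,20],
    [0,0,0,-180,140,-52,20],
    [0,0,0,-197,151,-52,20],
    [0,0,0,-197,151,-52,20],
    [0,0,0,-197,151,-52,20],
    [0,0,0,-197,151,-52,20],
  ],
)

```text
t: 16.3
eef_pos: [0.6044, -0.1019, 0.1199]
tool_rot: [-0.001, 0.707, 0.708, 0.0]
contact_force: [-0.0, 0.3, 0.1]
gripper_width: 0.321
grasp_force: 39.6
```

```bash
python3 chk.py .6057 -.1038 b
```

```text
[-1.6  1.2 47.5] [-0.7 -0.1 -0.8] 39.62064206600189
expected bore px [279. 231.]
blk 0.94 [ 88. 241.] [ 0.4737 -0.1115  0.062 ]
blk 0.7 [277. 232.] [ 0.6044 -0.1043  0.062 ]
blk 0.68 [535. 251.] [ 0.7841 -0.1182  0.062 ]
bore 0.6051 -0.1037 39.1
bore 0.6053 -0.0947 39.2
```

View pics/chkb.png

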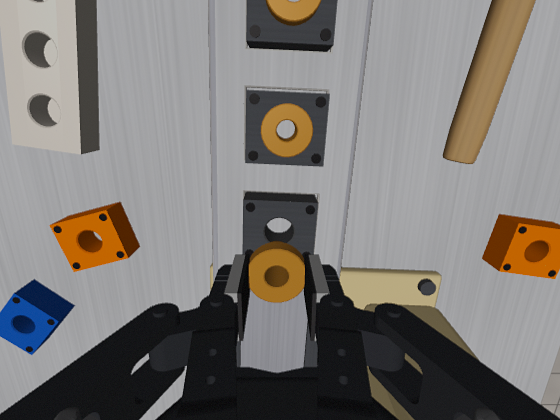

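The second bush is seated at (287,129), and the bore of block 1 shows at (279,230) as projected. I'll insert the third bush.

Call:
jog_arm(
  motion=[
    [0,0,0,-1.2,0.8,25,20],
    [0,0,0,-1.2,0.8,36,20],
    [0,0,0,-1.2,0.8,42,20],
    [0,0,0,-1.2,0.8,47,20],
    [0,0,0,-1.2,0.8,47,20],
  ],
)

```text
t: 17.02
eef_pos: [0.606, -0.1046, 0.0729]
tool_rot: [-0.0, 0.707, 0.707, 0.0]
contact_force: [0.7, 2.7, -1.4]
gripper_width: 0.317
grasp_force: 39.6
```

Call:
jog_arm(
  motion=[
    [0,0,0,0,0,0,50],
    [0,0,0,0,0,0,50],
    [0,0,0,0,0,0,50],
    [0,0,0,0,0,-50,50],
    [0,0,0,40,0,-95,50],
    [0,0,0,100,5,-95,50],
    [0,0,0,160,8,-95,50],
    [0,0,0,220,10,-95,50],
    [0,0,0,229,10,-95,50],
    [0,0,0,229,10,-95,50],
  ],
)

```text
t: 18.27
eef_pos: [0.6159, 0.1241, 0.1678]
tool_rot: [0.0, 0.707, 0.707, -0.0]
contact_force: [-0.5, -1.3, -0.0]
gripper_width: 0.585
grasp_force: 0.0
```

Run:
```python
from h import *
w=shot('wrist'); save(w,'w6')
A=[];B=[]
for c,p in(('wrist',w),('scene',shot('scene')),('side',shot('side'))):
    rs=bot.tip_of('push_knob',p)[:2]
    for r in rs: print(c,round(r['score'],2),np.round(r['xy']),[at(p,r['xy'],z).round(4)[:2] for z in(.06,.075,.09)])
    if rs:
        d=at(p,rs[0]['xy'],0)-p['W'][:3,3]; d/=np.linalg.norm(d); M=np.eye(3)-np.outer(d,d); A.append(M);B.append(M@p['W'][:3,3])
    for r in bot.tip_of('crate',p)[:1]: print('crate',c,at(p,r['xy'],0).round(3))
X=np.linalg.solve(sum(A),sum(B)); print(X.round(4), inT(X), px(w,[.6155,.1246,.075]))
```

```text
wrist 0.61 [275. 209.] [array([0.6139, 0.1216]), array([0.614 , 0.1264]), array([0.614 , 0.1313])]
scene 0.9 [314. 214.] [array([0.5977, 0.1414]), array([0.6111, 0.1277]), array([0.6244, 0.114 ])]
crate scene [0.476 0.377 0.   ]
side 0.96 [261. 293.] [array([0.6166, 0.1241]), array([0.6136, 0.1397]), array([0.6106, 0.1554])]
side 0.68 [189. 369.] [array([0.7147, 0.328 ]), array([0.7092, 0.3386]), array([0.7037, 0.3491])]
[0.613  0.129  0.0716] [ 5.9 -3.1 96.4] [276.74091956 211.61139907]
```

View pics/w6.png

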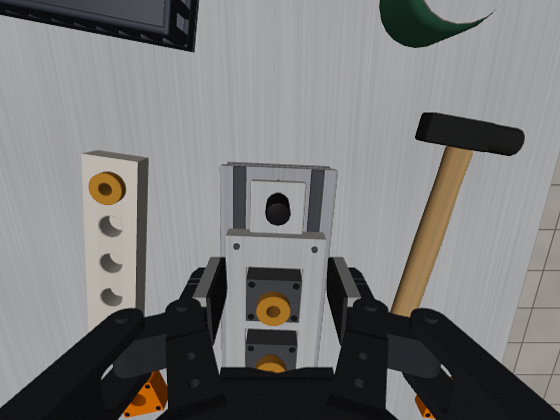

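Call:
jog_arm(
  motion=[
    [0,0,0,1.4,-1.4,50,50],
    [0,0,0,1.4,-1.4,90,50],
    [0,0,0,1.4,-1.4,104,50],
    [0,0,0,1.4,-1.4,104,50],
    [0,0,0,1.4,-1.4,104,10],
    [0,0,0,1.4,-1.4,104,10],
    [0,0,0,1.4,-1.4,104,10],
    [0,0,0,1.4,-1.4,104,10],
    [0,0,0,1.4,-1.4,104,10],
  ],
  grip_force=40,
)

```text
t: 19.85
eef_pos: [0.6168, 0.1254, 0.0659]
tool_rot: [0.001, 0.708, 0.707, 0.002]
contact_force: [4.6, -0.2, 7.2]
gripper_width: 0.214
grasp_force: 39.4
```

Call:
jog_arm(
  motion=[
    [0,0,0,-15,-0.6,0,10],
    [0,0,0,-30,-1.3,0,10],
    [0,0,0,-50,-2.1,0,10],
    [0,0,0,-70,-3.0,0,10],
    [0,0,0,-90,-3.9,0,10],
    [0,0,0,-105,-4.5,0,10],
    [0,0,0,-115,-4.9,0,10],
    [0,0,0,-120,-5.1,0,10],
    [0,0,0,-120,-5.1,0,10],
    [0,0,0,-120,-5.1,0,10],
  ],
)

```text
t: 21.1
eef_pos: [0.6115, 0.0048, 0.0659]
tool_rot: [0.002, 0.708, 0.707, 0.002]
contact_force: [1.6, -0.0, 7.2]
gripper_width: 0.216
grasp_force: 39.5
```

Run:
```python
from h import *
for c in('side','scene','wrist'):
    p=shot(c); save(p,c+'7')
    for k,z in(('ram',.097),('push_knob',.072),('lever_ball',.294),('lever_pivot',.185),('bush1',.0695)):
        for r in bot.tip_of(k,p)[:5]: print(c,k,round(r['score'],2),np.round(r['xy']),at(p,r['xy'],z).round(4))
a=cv2.imread('pics/side7.png')[100:320,180:400]; b=cv2.imread('pics/scene7.png')[150:330,150:350]; w=cv2.imread('pics/wrist7.png')
f=lambda i:cv2.resize(i,(400,400),interpolation=cv2.INTER_CUBIC)
cv2.imwrite('pics/c7.png',np.hstack([f(a),f(b)]))
```

```text
side ram 0.42 [284. 199.] [ 0.6034 -0.2314  0.097 ]
side ram 0.4 [341. 196.] [ 0.4375 -0.2686  0.097 ]
side push_knob 0.56 [282. 210.] [ 0.6066 -0.2128  0.072 ]
side lever_ball 0.75 [321. 131.] [ 0.5049 -0.2731  0.294 ]
side bush1 0.55 [283. 198.] [ 0.6107 -0.2873  0.0695]
side bush1 0.44 [287. 212.] [ 0.5909 -0.2082  0.0695]
side bush1 0.44 [331. 312.] [0.4641 0.1752 0.0695]
scene push_knob 0.64 [286. 232.] [0.6162 0.0035 0.072 ]
scene lever_ball 0.83 [175. 193.] [ 0.5118 -0.2822  0.294 ]
scene lever_pivot 0.92 [203. 254.] [ 0.6467 -0.2952  0.185 ]
scene bush1 0.72 [224. 271.] [ 0.6294 -0.2372  0.0695]
scene bush1 0.58 [261. 244.] [ 0.608  -0.0891  0.0695]
scene bush1 0.58 [219. 261.] [ 0.5867 -0.2244  0.0695]
wrist push_knob 0.66 [275. 272.] [0.6101 0.0075 0.072 ]
```

View pics/c7.png

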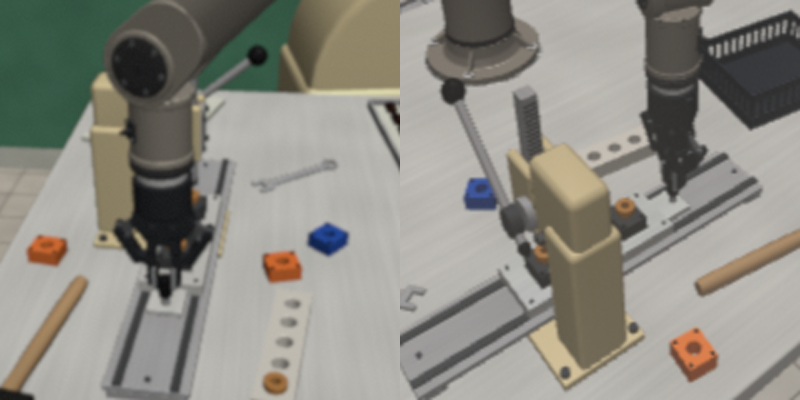

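Call:
jog_arm(
  motion=[
    [0,0,0,0,0,0,40],
    [0,0,0,0,0,0,40],
    [0,0,0,0,0,-60,40],
    [0,0,0,0,0,-120,40],
    [0,0,0,0,-40,-165,0],
    [0,0,0,-20,-80,-205,0],
    [0,0,0,-60,-113,-240,0],
    [0,0,0,-110,-113,-264,0],
    [0,0,0,-165,-113,-264,0],
    [0,0,0,-220,-113,-264,0],
  ],
)

```text
t: 23.25
eef_pos: [0.4958, -0.2154, 0.3282]
tool_rot: [-0.0, 0.707, 0.707, 0.001]
contact_force: [1.1, 0.7, -0.5]
gripper_width: 0.002
grasp_force: 0.0
```

Call:
jog_arm(
  motion=[
    [0,0,0,-55,0,0,0],
    [0,0,0,-59,0,0,0],
    [0,0,0,-59,0,0,0],
    [0,0,0,-59,0,0,0],
  ],
)

```text
t: 23.75
eef_pos: [0.4966, -0.2716, 0.3276]
tool_rot: [-0.001, 0.707, 0.708, 0.0]
contact_force: [-0.5, -0.0, -0.4]
gripper_width: 0.002
grasp_force: 0.0
```

Run:
```python
from h import *
print(bot.get_obs()['gripper_width'],inT([.500,-.2745,.3103]))
p=shot('wrist'); save(p,'w8'); print('proj',px(p,[.5021,-.2745,.310]),px(p,[.6007,-.2237,.32]),px(p,[.6006,-.2237,.0785]))
for r in bot.tip_of('lever_ball',p)[:2]: print(r, at(p,r['xy'],.294))
w=p['pixels'][:,:,::-1]; s=shot('side')['pixels'][60:300,180:420,::-1]; f=lambda i:cv2.resize(i,(400,400)); cv2.imwrite('pics/c8.png',np.hstack([f(w),f(s)]))
```

```text
0.002056192366290334 [-2.9  3.5 17.3]
proj [287.4422141  259.56455759] [493.69850113 174.50921265] [362.93237575 134.26683583]
{'xy': [280.5, 252.7], 'score': 0.61} [ 0.49841312 -0.27797289  0.294     ]
```

View pics/c8.png

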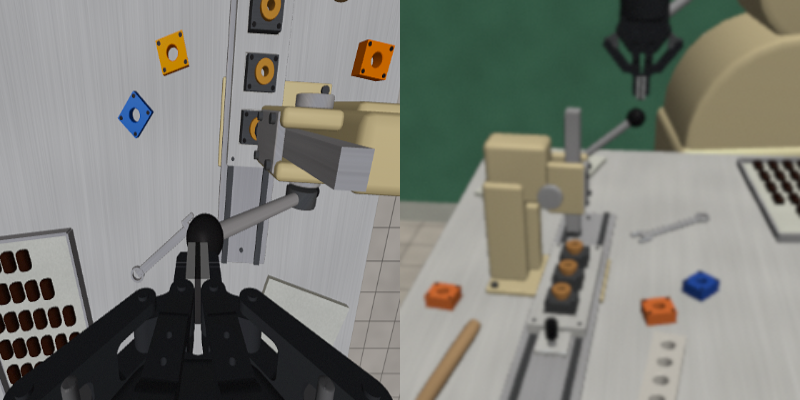

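The ball is at about (287,246) in full-frame pixels, as projected. The bush in block 1 lies under the ram. I'll pull the lever now.

Call:
jog_arm(
  motion=[
    [0,0,0,-3,4,12,0],
    [0,0,0,-3,4,18,0],
    [0,0,0,-2,-12,42,0],
    [0,0,0,-2,-24,68,0],
    [0,0,0,-2,-32,97,0],
    [0,0,0,-2,-34,126,0],
    [0,0,0,-2,-34,138,0],
    [0,0,0,-2,-32,148,0],
    [0,0,0,-2,-32,156,0],
    [0,0,0,-2,-32,156,0],
  ],
)

```text
t: 25.15
eef_pos: [0.4648, -0.2757, 0.172]
tool_rot: [0.0, 0.707, 0.707, 0.0]
contact_force: [-0.2, 0.4, 2.3]
gripper_width: -0.003
grasp_force: 1.0
```

Call:
jog_arm(
  motion=[
    [0,0,0,0,4,15,0],
    [0,0,0,0,8,28,0],
    [0,0,0,0,13,40,0],
    [0,0,0,0,18,50,0],
    [0,0,0,0,19,54,0],
    [0,0,0,0,19,57,0],
    [0,0,0,0,19,57,0],
  ],
)

```text
t: 26.02
eef_pos: [0.4836, -0.2763, 0.1172]
tool_rot: [0.0, 0.708, 0.706, 0.001]
contact_force: [-7.0, 4.5, 24.8]
gripper_width: -0.003
grasp_force: 12.6
```

Run:
```python
from h import *
p=shot('wrist'); print(tool()[:3,3], bot.get_obs()['contact_force'])
w=p['pixels'][:,:,::-1]; s=shot('side')['pixels'][60:300,180:420,::-1]; f=lambda i:cv2.resize(i,(400,400)); cv2.imwrite('pics/c9.png',np.hstack([f(w),f(s)]))
```

```text
[ 0.48365509 -0.27633123  0.11719475] [-8.05116538  3.50894393 24.51051362]
```

View pics/c9.png

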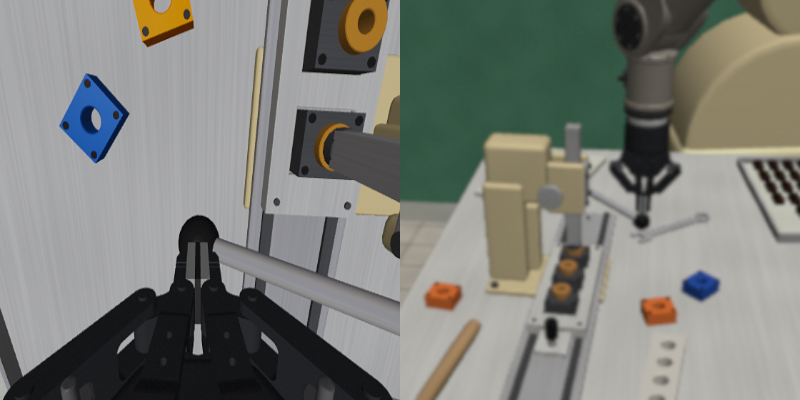

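The lever is at its stop: the tip is at z 0.117 and the force is 25 N. The ram is on the bush in block 1. I'll let the lever rise along its arc and go back to the knob. My picture-view budget is used up, so from here on I check numerically.

Call:
jog_arm(
  motion=[
    [0,0,0,0,-11,-28,0],
    [0,0,0,0,-19,-57,0],
    [0,0,0,0,-21,-85,0],
    [0,0,0,0,-19,-115,0],
    [0,0,0,0,-11,-143,0],
    [0,0,0,0,1,-170,0],
    [0,0,0,0,15,-195,0],
    [0,0,0,5,15,-220,0],
    [0,0,0,20,15,-230,0],
    [0,0,0,60,15,-230,0],
  ],
)

```text
t: 27.38
eef_pos: [0.4987, -0.2167, 0.346]
tool_rot: [0.001, 0.709, 0.706, 0.001]
contact_force: [1.2, 1.2, 0.6]
gripper_width: -0.001
grasp_force: 0.0
```

```bash
cat > ck.py <<'E'
from h import *
import sys
print(tool()[:3,3].round(4),bot.get_obs()['contact_force'].round(1))
for c in('side','scene','wrist'):
    p=shot(c)
    for k,z in(('lever_ball',.294),('push_knob',.072),('crate',0),('block1',.062),('bush1',.0695)):
        if len(sys.argv)>1 and k not in sys.argv[1]: continue
        for r in bot.tip_of(k,p)[:4]: print(c,k,round(r['score'],2),np.round(r['xy']),at(p,r['xy'],z).round(4))
E
python3 ck.py lever_ball,push_knob,crate
```

```text
[ 0.4987 -0.2167  0.346 ] [1.2 1.2 0.6]
side lever_ball 0.64 [318. 129.] [ 0.511  -0.2856  0.294 ]
side lever_ball 0.55 [280. 224.] [0.5629 0.1967 0.294 ]
side push_knob 0.95 [268. 258.] [0.616  0.0163 0.072 ]
side push_knob 0.75 [189. 367.] [0.7127 0.3323 0.072 ]
side crate 0.63 [280. 247.] [ 0.6028 -0.1261  0.    ]
side crate 0.28 [268. 258.] [ 0.6316 -0.0743  0.    ]
scene lever_ball 0.66 [176. 193.] [ 0.5127 -0.2798  0.294 ]
scene push_knob 0.86 [286. 232.] [0.6157 0.0015 0.072 ]
scene crate 0.81 [333. 188.] [0.4749 0.3683 0.    ]
wrist lever_ball 0.38 [404. 249.] [ 0.5828 -0.2286  0.294 ]
```

Call:
jog_arm(
  motion=[
    [0,0,0,55,0,0,40],
    [0,0,0,110,0,15,40],
    [0,0,0,165,30,40,40],
    [0,0,0,215,60,70,40],
    [0,0,0,221,100,110,40],
    [0,0,0,221,113,160,40],
    [0,0,0,221,113,170,40],
    [0,0,0,221,113,170,40],
    [0,0,0,221,113,170,40],
  ],
)

```text
t: 29.1
eef_pos: [0.6122, 0.0047, 0.1773]
tool_rot: [0.001, 0.708, 0.706, 0.001]
contact_force: [0.4, -0.9, -0.8]
gripper_width: 0.469
grasp_force: 0.0
```

Run:
```python
from h import *
print(inT([.611,.005,.067]),tool()[:3,3])
p=shot('wrist'); print(px(p,[.611,.005,.088]))
hsv=cv2.cvtColor(p['pixels'],cv2.COLOR_RGB2HSV)
m=(p['pixels'].max(2)<45).astype(np.uint8); q=px(p,[.611,.005,.08]).astype(int)
n,l,s,c=cv2.connectedComponentsWithStats(m)
for i in range(1,n):
    if s[i,4]>100 and abs(c[i]-q).max()<70: print(s[i],c[i].round())
for k in('push_knob',):
    for r in bot.tip_of(k,p)[:2]: print(r,at(p,r['xy'],.072))
for r in bot.tip_of('bush1',p)[:4]: print(r,at(p,r['xy'],.062),at(p,r['xy'],.0695))
```

```text
[  0.2  -1.6 110.3] [0.61219655 0.00470829 0.17729297]
[275.29200288 213.42166327]
[263 192  24  31 565] [275. 207.]
[246 264  52  13 545] [272. 270.]
[200 267  17  14 149] [208. 274.]
{'xy': [272.7, 206.3], 'score': 0.8} [0.60887259 0.00579099 0.072     ]
{'xy': [433.8, 129.8], 'score': 0.61} [0.73243467 0.06680598 0.072     ]
{'xy': [267.1, 363.5], 'score': 0.9} [ 0.60224341 -0.16513507  0.062     ] [ 0.60250201 -0.15790835  0.0695    ]
{'xy': [270.6, 303.6], 'score': 0.88} [ 0.60630574 -0.09419307  0.062     ] [ 0.60644614 -0.08903057  0.0695    ]
{'xy': [96.7, 46.8], 'score': 0.64} [0.47992219 0.12591863 0.062     ] [0.48374002 0.12467645 0.0695    ]
```

Call:
jog_arm(
  motion=[
    [0,0,0,0.3,-1.2,50,40],
    [0,0,0,0.3,-1.2,90,40],
    [0,0,0,0.3,-1.2,108,40],
    [0,0,0,0.3,-1.2,110,40],
    [0,0,0,0.3,-1.2,110,10],
    [0,0,0,0.3,-1.2,110,10],
    [0,0,0,0.3,-1.2,110,10],
    [0,0,0,0.3,-1.2,110,10],
  ],
)

```text
t: 30.25
eef_pos: [0.6115, 0.0054, 0.0666]
tool_rot: [0.001, 0.708, 0.707, 0.001]
contact_force: [-0.3, -0.9, 7.0]
gripper_width: 0.215
grasp_force: 39.4
```

Call:
jog_arm(
  motion=[
    [0,0,0,-12,-0.5,0,10],
    [0,0,0,-28,-1.2,0,10],
    [0,0,0,-45,-1.9,0,10],
    [0,0,0,-60,-2.6,0,10],
    [0,0,0,-68,-2.9,0,10],
    [0,0,0,-70,-3.0,0,10],
    [0,0,0,-70,-3.0,0,10],
    [0,0,0,-70,-3.0,0,10],
  ],
)

```text
t: 31.25
eef_pos: [0.6084, -0.0647, 0.0667]
tool_rot: [0.001, 0.708, 0.707, 0.001]
contact_force: [-1.0, -0.4, 7.3]
gripper_width: 0.205
grasp_force: 39.5
```

Call:
jog_arm(
  motion=[
    [0,0,0,0,0,0,40],
    [0,0,0,0,0,0,40],
    [0,0,0,0,0,-60,40],
    [0,0,0,0,-10,-120,40],
    [0,0,0,0,-50,-165,0],
    [0,0,0,0,-95,-205,0],
    [0,0,0,-40,-110,-245,0],
    [0,0,0,-90,-111,-261,0],
    [0,0,0,-145,-111,-261,0],
    [0,0,0,-195,-111,-261,0],
  ],
)

```text
t: 32.5
eef_pos: [0.4958, -0.2607, 0.3263]
tool_rot: [0.0, 0.707, 0.707, 0.001]
contact_force: [0.7, 0.0, 0.4]
gripper_width: 0.0
grasp_force: 0.0
```

Call:
jog_arm(
  motion=[
    [0,0,0,-15,0,0,0],
    [0,0,0,-15,0,0,0],
    [0,0,0,-15,0,0,0],
    [0,0,0,-15,0,0,0],
  ],
)

```text
t: 33.0
eef_pos: [0.4964, -0.2728, 0.3258]
tool_rot: [-0.0, 0.707, 0.708, 0.0]
contact_force: [0.2, -0.1, 0.5]
gripper_width: -0.002
grasp_force: 0.0
```

```bash
cat > pre.py <<'E'
from h import *
print('to ball-top',inT([.501,-.2746,.3103]))
p=shot('wrist'); print('exp ball px',px(p,[.5021,-.2745,.294]))
for r in bot.tip_of('lever_ball',p)[:2]: print(r['xy'],r['score'])
s=shot('side')
for c,q in(('w',p),('side',s)):
  for r in bot.tip_of('bush1',q)[:5]: print(c,round(r['score'],2),np.round(r['xy']),at(q,r['xy'],.0695).round(4),at(q,r['xy'],.062).round(4))
E
python3 pre.py
```

```text
to ball-top [-1.8  4.6 15.5]
exp ball px [286.98694354 246.92070383]
[284.5, 252.4] 0.72
[370.3, 77.7] 0.59
w 0.74 [369.  75.] [ 0.6041 -0.1584  0.0695] [ 0.6061 -0.1577  0.062 ]
w 0.66 [352. 186.] [ 0.594  -0.2919  0.0695] [ 0.5959 -0.2937  0.062 ]
w 0.52 [360. 134.] [ 0.5988 -0.2258  0.0695] [ 0.6007 -0.2264  0.062 ]
side 0.53 [278. 220.] [ 0.6126 -0.1582  0.0695] [ 0.6141 -0.1697  0.062 ]
side 0.51 [328. 311.] [0.4694 0.173  0.0695] [0.4691 0.1657 0.062 ]
side 0.49 [290. 201.] [ 0.5876 -0.2688  0.0695] [ 0.5887 -0.2818  0.062 ]
```

Bush 2 is under the ram, at (0.600,-0.226) against the ram's (0.6006,-0.2237). I'll repeat the same press stroke.

Call:
jog_arm(
  motion=[
    [0,0,0,-2,4,10,0],
    [0,0,0,-2,4,16,0],
    [0,0,0,-1,-12,40,0],
    [0,0,0,-1,-24,66,0],
    [0,0,0,-1,-32,95,0],
    [0,0,0,-1,-34,124,0],
    [0,0,0,-1,-34,136,0],
    [0,0,0,-1,-32,146,0],
    [0,0,0,-1,-32,154,0],
    [0,0,0,-1,-32,154,0],
  ],
)

```text
t: 34.5
eef_pos: [0.4646, -0.2754, 0.172]
tool_rot: [0.0, 0.707, 0.707, 0.0]
contact_force: [-0.2, 0.9, 2.8]
gripper_width: -0.003
grasp_force: 1.0
```

Call:
jog_arm(
  motion=[
    [0,0,0,0,4,15,0],
    [0,0,0,0,8,28,0],
    [0,0,0,0,13,40,0],
    [0,0,0,0,18,50,0],
    [0,0,0,0,19,54,0],
    [0,0,0,0,19,57,0],
    [0,0,0,0,19,57,0],
  ],
)

```text
t: 35.38
eef_pos: [0.4834, -0.2761, 0.1172]
tool_rot: [0.0, 0.708, 0.706, 0.001]
contact_force: [-7.5, 3.0, 24.7]
gripper_width: 0.001
grasp_force: 12.2
```

Call:
jog_arm(
  motion=[
    [0,0,0,0,-11,-28,0],
    [0,0,0,0,-19,-57,0],
    [0,0,0,0,-21,-85,0],
    [0,0,0,0,-19,-115,0],
    [0,0,0,0,-11,-143,0],
    [0,0,0,0,1,-170,0],
    [0,0,0,0,15,-195,0],
    [0,0,0,5,15,-220,0],
    [0,0,0,20,15,-230,0],
    [0,0,0,60,15,-230,0],
  ],
)

```text
t: 36.62
eef_pos: [0.4983, -0.2164, 0.3461]
tool_rot: [0.001, 0.709, 0.706, 0.001]
contact_force: [1.6, 0.8, -0.0]
gripper_width: -0.001
grasp_force: 0.0
```

Call:
jog_arm(
  motion=[
    [0,0,0,50,0,0,40],
    [0,0,0,105,0,5,40],
    [0,0,0,145,20,30,40],
    [0,0,0,152,60,60,40],
    [0,0,0,152,100,105,40],
    [0,0,0,152,109,150,40],
    [0,0,0,152,109,170,40],
    [0,0,0,152,109,170,40],
    [0,0,0,152,109,170,40],
  ],
)

```text
t: 37.75
eef_pos: [0.6078, -0.0637, 0.177]
tool_rot: [0.001, 0.708, 0.707, 0.001]
contact_force: [-0.5, -0.2, -0.5]
gripper_width: 0.468
grasp_force: 0.0
```

Run:
```python
from h import *
print(inT([.6082,-.065,.067]),tool()[:3,3])
p=shot('wrist')
for r in bot.tip_of('push_knob',p)[:2]: print(r,at(p,r['xy'],.072))
```

```text
[ -1.4   0.  110. ] [ 0.60783944 -0.06368867  0.17697795]
{'xy': [274.3, 207.2], 'score': 0.81} [ 0.60579326 -0.06332598  0.072     ]
```

Call:
jog_arm(
  motion=[
    [0,0,0,-0.8,0,50,40],
    [0,0,0,-0.8,0,90,40],
    [0,0,0,-0.8,0,108,40],
    [0,0,0,-0.8,0,109,40],
    [0,0,0,-0.8,0,109,10],
    [0,0,0,-0.8,0,109,10],
    [0,0,0,-0.8,0,109,10],
    [0,0,0,-0.8,0,109,10],
  ],
)

```text
t: 38.85
eef_pos: [0.6084, -0.0645, 0.0678]
tool_rot: [0.001, 0.708, 0.707, 0.001]
contact_force: [-1.5, 0.3, 7.2]
gripper_width: 0.212
grasp_force: 39.2
```

Call:
jog_arm(
  motion=[
    [0,0,0,-12,-0.5,0,10],
    [0,0,0,-28,-1.2,0,10],
    [0,0,0,-45,-1.9,0,10],
    [0,0,0,-60,-2.6,0,10],
    [0,0,0,-68,-2.9,0,10],
    [0,0,0,-70,-3.0,0,10],
    [0,0,0,-70,-3.0,0,10],
    [0,0,0,-70,-3.0,0,10],
  ],
)

```text
t: 39.85
eef_pos: [0.6053, -0.1348, 0.0678]
tool_rot: [0.001, 0.708, 0.707, 0.001]
contact_force: [-1.1, 1.5, 6.7]
gripper_width: 0.211
grasp_force: 39.5
```

Call:
jog_arm(
  motion=[
    [0,0,0,0,0,0,40],
    [0,0,0,0,0,0,40],
    [0,0,0,5,0,-45,40],
    [0,0,0,20,-30,-75,40],
    [0,0,0,20,-70,-115,0],
    [0,0,0,20,-108,-160,0],
    [0,0,0,0,-109,-210,0],
    [0,0,0,-20,-109,-255,0],
    [0,0,0,-70,-109,-258,0],
    [0,0,0,-120,-109,-258,0],
  ],
)

```text
t: 41.1
eef_pos: [0.4956, -0.2547, 0.3249]
tool_rot: [0.001, 0.707, 0.708, 0.001]
contact_force: [0.5, 1.3, 0.1]
gripper_width: 0.003
grasp_force: 0.0
```

Call:
jog_arm(
  motion=[
    [0,0,0,-18,0,0,0],
    [0,0,0,-18,0,0,0],
    [0,0,0,-18,0,0,0],
    [0,0,0,-18,0,0,0],
  ],
)

```text
t: 41.6
eef_pos: [0.4954, -0.2706, 0.3238]
tool_rot: [-0.0, 0.707, 0.708, 0.0]
contact_force: [-0.6, -1.1, 0.1]
gripper_width: -0.001
grasp_force: 0.0
```

```bash
python3 pre.py
```

```text
to ball-top [-4.   5.6 13.5]
exp ball px [288.70980673 251.75115896]
[286.3, 253.8] 0.92
w 0.96 [353. 191.] [ 0.5947 -0.2953  0.0695] [ 0.5965 -0.2972  0.062 ]
w 0.59 [347. 240.] [ 0.5909 -0.3642  0.0695] [ 0.5927 -0.3674  0.062 ]
w 0.53 [362. 140.] [ 0.5998 -0.2299  0.0695] [ 0.6018 -0.2306  0.062 ]
side 0.56 [331. 311.] [0.4635 0.1727 0.0695] [0.4631 0.1654 0.062 ]
side 0.51 [290. 189.] [ 0.5949 -0.3464  0.0695] [ 0.5961 -0.3603  0.062 ]
side 0.5 [284. 206.] [ 0.6037 -0.2386  0.0695] [ 0.6051 -0.2512  0.062 ]
```

Call:
jog_arm(
  motion=[
    [0,0,0,-3,5,8,0],
    [0,0,0,-3,5,14,0],
    [0,0,0,-2,-11,38,0],
    [0,0,0,-2,-23,64,0],
    [0,0,0,-2,-31,93,0],
    [0,0,0,-2,-33,122,0],
    [0,0,0,-2,-33,134,0],
    [0,0,0,-2,-31,144,0],
    [0,0,0,-2,-31,152,0],
    [0,0,0,-2,-31,152,0],
  ],
)

```text
t: 43.1
eef_pos: [0.4645, -0.2742, 0.172]
tool_rot: [0.0, 0.707, 0.707, 0.0]
contact_force: [-0.3, 0.3, 2.1]
gripper_width: -0.002
grasp_force: 1.0
```

Call:
jog_arm(
  motion=[
    [0,0,0,0,4,15,0],
    [0,0,0,0,8,28,0],
    [0,0,0,0,13,40,0],
    [0,0,0,0,18,50,0],
    [0,0,0,0,19,54,0],
    [0,0,0,0,19,57,0],
    [0,0,0,0,19,57,0],
  ],
)

```text
t: 43.98
eef_pos: [0.4832, -0.2749, 0.1172]
tool_rot: [0.0, 0.708, 0.706, 0.001]
contact_force: [-7.8, 4.1, 23.4]
gripper_width: 0.005
grasp_force: 11.9
```

Call:
jog_arm(
  motion=[
    [0,0,0,0,-11,-28,0],
    [0,0,0,0,-19,-57,0],
    [0,0,0,0,-21,-85,0],
    [0,0,0,0,-19,-115,0],
    [0,0,0,0,-11,-143,0],
    [0,0,0,0,1,-170,0],
    [0,0,0,0,15,-195,0],
    [0,0,0,5,15,-220,0],
    [0,0,0,20,15,-230,0],
    [0,0,0,60,15,-230,0],
  ],
)

```text
t: 45.22
eef_pos: [0.4983, -0.2153, 0.3462]
tool_rot: [0.001, 0.709, 0.705, 0.001]
contact_force: [0.3, 1.4, 1.1]
gripper_width: -0.003
grasp_force: 0.0
```

Call:
jog_arm(
  motion=[
    [0,0,0,50,0,0,40],
    [0,0,0,90,0,5,40],
    [0,0,0,105,20,30,40],
    [0,0,0,105,60,60,40],
    [0,0,0,105,98,105,40],
    [0,0,0,105,106,150,40],
    [0,0,0,105,106,170,40],
    [0,0,0,85,106,190,40],
    [0,0,0,85,106,190,40],
    [0,0,0,85,106,190,40],
  ],
)

```text
t: 46.48
eef_pos: [0.6047, -0.1288, 0.1565]
tool_rot: [0.001, 0.707, 0.707, 0.001]
contact_force: [-0.5, 0.4, 0.3]
gripper_width: 0.47
grasp_force: 0.0
```

Run:
```python
from h import *
print(inT([.6053,-.134,.069]),tool()[:3,3],bot.get_obs()['contact_force'])
p=shot('wrist')
for r in bot.tip_of('push_knob',p)[:2]: print(r,at(p,r['xy'],.072))
p=shot('side')
for r in bot.tip_of('lever_ball',p)[:2]: print(r,at(p,r['xy'],.294))
```

```text
[-5.2  0.4 87.5] [ 0.60472672 -0.12884145  0.15650004] [-0.53190436  0.37370338  0.26929885]
{'xy': [273.7, 222.2], 'score': 0.81} [ 0.60220381 -0.134054    0.072     ]
{'xy': [319.4, 129.3], 'score': 0.8} [ 0.5084736 -0.2849296  0.294    ]
```

Call:
jog_arm(
  motion=[
    [0,0,0,-4,0.5,50,40],
    [0,0,0,-4,0.5,80,40],
    [0,0,0,-4,0.5,87,40],
    [0,0,0,-4,0.5,87,40],
    [0,0,0,-4,0.5,87,10],
    [0,0,0,-4,0.5,87,10],
    [0,0,0,-4,0.5,87,10],
    [0,0,0,-4,0.5,87,10],
  ],
)

```text
t: 47.68
eef_pos: [0.6053, -0.1334, 0.0696]
tool_rot: [0.001, 0.707, 0.707, 0.001]
contact_force: [-1.2, 1.0, 6.9]
gripper_width: 0.213
grasp_force: 39.1
```

Call:
jog_arm(
  motion=[
    [0,0,0,10,0.4,0,10],
    [0,0,0,30,1.3,0,10],
    [0,0,0,55,2.4,0,10],
    [0,0,0,80,3.4,0,10],
    [0,0,0,105,4.5,0,10],
    [0,0,0,130,5.6,0,10],
    [0,0,0,150,6.4,0,10],
    [0,0,0,160,6.9,0,10],
    [0,0,0,162,6.9,0,10],
    [0,0,0,162,6.9,0,10],
  ],
)

```text
t: 48.92
eef_pos: [0.6126, 0.0298, 0.0696]
tool_rot: [0.0, 0.707, 0.707, 0.001]
contact_force: [-2.5, 1.1, 7.6]
gripper_width: 0.209
grasp_force: 40.5
```

Call:
jog_arm(
  motion=[
    [0,0,0,10,0.4,0,10],
    [0,0,0,30,1.3,0,10],
    [0,0,0,55,2.4,0,10],
    [0,0,0,80,3.4,0,10],
    [0,0,0,93,4.0,0,10],
    [0,0,0,95,4.1,0,10],
    [0,0,0,95,4.1,0,10],
    [0,0,0,95,4.1,0,40],
    [0,0,0,95,4.1,0,40],
    [0,0,0,95,4.1,-40,40],
  ],
)

```text
t: 50.18
eef_pos: [0.6135, 0.1238, 0.1058]
tool_rot: [-0.001, 0.707, 0.707, -0.003]
contact_force: [0.8, -0.5, 0.8]
gripper_width: 0.47
grasp_force: 0.0
```

Call:
jog_arm(
  motion=[
    [0,0,0,0,0,-60,70],
    [0,0,0,0,0,-120,70],
    [0,0,0,10,-30,-170,70],
    [0,0,0,30,-60,-220,70],
    [0,0,0,50,-85,-265,70],
    [0,0,0,50,-85,-265,70],
    [0,0,0,50,-85,-265,70],
    [0,0,0,50,-85,-265,70],
    [0,0,0,50,-85,-265,70],
  ],
)

```text
t: 51.3
eef_pos: [0.5309, 0.1729, 0.372]
tool_rot: [0.0, 0.708, 0.706, -0.001]
contact_force: [-0.4, -0.1, -0.0]
gripper_width: 0.819
grasp_force: 0.0
```

Run:
```python
from h import *
print(tool()[:3,3])
p=shot('wrist')
for k,z in(('block1',.062),('bush1',.062),('crate',0)):
    for r in bot.tip_of(k,p)[:5]: print(k,round(r['score'],2),np.round(r['xy']),at(p,r['xy'],z).round(4))
for r in bot.spot_in('crate',p)[:2]: print('spot',r)
for c in('scene','side'):
    q=shot(c)
    for r in bot.tip_of('crate',q)[:1]: print(c,at(q,r['xy'],0).round(3))
hsv=cv2.cvtColor(p['pixels'],cv2.COLOR_RGB2HSV)
m=cv2.inRange(hsv,(8,90,90),(22,255,255)); n,l,s,c=cv2.connectedComponentsWithStats(m)
for i in range(1,n):
    if 80<s[i,4]<1500:
        ys,xs=np.where(l==i); (u,v),r=cv2.minEnclosingCircle(np.c_[xs,ys].astype(np.float32)); print('bronze',s[i,4],round(u),round(v),round(r,1),at(p,(u,v),.069).round(4),'r mm',round(r/315*(p['W'][2,3]-.069)*1000,1))
# crate rim: dark pixels mask in the upper part
g=p['pixels'].max(2); m=(g<75).astype(np.uint8); m[230:]=0
n,l,s,c=cv2.connectedComponentsWithStats(cv2.morphologyEx(m,cv2.MORPH_CLOSE,np.ones((7,7))))
for i in range(1,n):
    if s[i,4]>2000:
        ys,xs=np.where(l==i); h=cv2.convexHull(np.c_[xs,ys].astype(np.float32)); a=cv2.approxPolyDP(h,6,True)[:,0]
        print(s[i],[(*q.round(),*at(p,q,.07)[:2].round(3)) for q in a])
```

```text
[0.53089169 0.17289558 0.37202826]
block1 0.93 [328. 250.] [0.6107 0.0378 0.062 ]
block1 0.74 [195. 357.] [ 0.3838 -0.1715  0.062 ]
block1 0.71 [325. 293.] [ 0.6096 -0.0402  0.062 ]
block1 0.7 [233. 324.] [ 0.4554 -0.1025  0.062 ]
block1 0.56 [435. 325.] [ 0.7999 -0.1038  0.062 ]
bush1 0.87 [331. 253.] [0.6162 0.0314 0.062 ]
bush1 0.78 [323. 326.] [ 0.6097 -0.107   0.062 ]
bush1 0.6 [234. 185.] [0.4672 0.1422 0.062 ]
bush1 0.57 [326. 293.] [ 0.6121 -0.0405  0.062 ]
crate 0.85 [232.  14.] [0.4668 0.3784 0.    ]
spot {'xy': [226.6, 47.5], 'score': 0.67}
scene [0.472 0.387 0.   ]
bronze 241 232 186 9.5 [0.4659 0.1418 0.069 ] r mm 13.4
bronze 249 330 255 9.7 [0.6124 0.0317 0.069 ] r mm 13.7
bronze 221 326 293 9.4 [ 0.6095 -0.0372  0.069 ] r mm 13.2
bronze 689 234 318 18.4 [ 0.4584 -0.0852  0.069 ] r mm 26.1
bronze 364 433 315 16.5 [ 0.7897 -0.0792  0.069 ] r mm 23.4
bronze 197 321 328 8.7 [ 0.6054 -0.1055  0.069 ] r mm 12.4
bronze 147 413 408 13.5 [ 0.7837 -0.2838  0.069 ] r mm 19.1
[ 144    0  160  108 5619] [(np.float32(303.0), np.float32(0.0), np.float64(0.563), np.float64(0.375)), (np.float32(284.0), np.float32(107.0), np.float64(0.54), np.float64(0.251)), (np.float32(144.0), np.float32(82.0), np.float64(0.357), np.float64(0.283)), (np.float32(147.0), np.float32(0.0), np.float64(0.373), np.float64(0.376))]
```

Call:
jog_arm(
  motion=[
    [0,0,0.043,-30,20,55,68],
    [0,0,0.043,-60,40,110,68],
    [0,0,0.043,-90,60,160,68],
    [0,0,0.043,-120,75,210,68],
    [0,0,0.043,-140,81,250,68],
    [0,0,0.043,-140,81,262,68],
    [0,0,0.043,-140,81,262,68],
    [0,0,0.043,-140,81,262,68],
    [0,0,0.043,-140,81,262,68],
  ],
)

```text
t: 52.88
eef_pos: [0.6126, 0.035, 0.1124]
tool_rot: [0.0, 0.722, 0.692, 0.001]
contact_force: [0.1, -0.4, -0.4]
gripper_width: 0.794
grasp_force: 0.0
```

```bash
cat > pk.py <<'E'
from h import *
import sys
b=[float(v) for v in sys.argv[1:3]]
p=shot('wrist'); print(tool()[:3,3],inT([*b,.043]))
for r in bot.tip_of('bush1',p)[:3]: print(round(r['score'],2),np.round(r['xy']),at(p,r['xy'],.062).round(4))
hsv=cv2.cvtColor(p['pixels'],cv2.COLOR_RGB2HSV)
m=cv2.inRange(hsv,(8,90,90),(22,255,255)); n,l,s,c=cv2.connectedComponentsWithStats(m)
for i in range(1,n):
    if 300<s[i,4]<9000:
        ys,xs=np.where(l==i); (u,v),r=cv2.minEnclosingCircle(np.c_[xs,ys].astype(np.float32)); print('bronze',s[i,4],round(u),round(v),round(r,1),at(p,(u,v),.068).round(4))
E
python3 pk.py .612 .033
```

```text
[0.61241162 0.034846   0.11221106] [-1.9 -0.5 69.2]
0.79 [275. 238.] [0.6109 0.031  0.062 ]
0.69 [276. 325.] [ 0.6088 -0.0373  0.062 ]
0.62 [52. 91.] [0.4872 0.1279 0.062 ]
bronze 1495 38 87 26.3 [0.4843 0.1298 0.068 ]
bronze 1585 276 239 23.9 [0.6119 0.0331 0.068 ]
bronze 1268 277 330 21.9 [ 0.6093 -0.0365  0.068 ]
bronze 542 518 360 24.1 [ 0.7855 -0.0706  0.068 ]
bronze 561 124 395 20.1 [ 0.4897 -0.0917  0.068 ]
```

Bushes lie where expected. I'll grip block 3 and lift it.

Call:
jog_arm(
  motion=[
    [0,0,0,-1.5,-0.5,40,68],
    [0,0,0,-1.5,-0.5,62,68],
    [0,0,0,-1.5,-0.5,69,68],
    [0,0,0,-1.5,-0.5,69,68],
    [0,0,0,-1.5,-0.5,69,40],
    [0,0,0,-1.5,-0.5,69,40],
    [0,0,0,-1.5,-0.5,69,40],
    [0,0,0,-1.5,-0.5,69,40],
    [0,0,0,-1.5,-0.5,55,40],
    [0,0,0,-1.5,-0.5,30,40],
  ],
  grip_force=80,
)

```text
t: 54.22
eef_pos: [0.61, 0.0325, 0.0811]
tool_rot: [-0.001, 0.722, 0.691, -0.001]
contact_force: [0.6, 0.1, -4.5]
gripper_width: 0.561
grasp_force: 84.7
```

Call:
jog_arm(
  motion=[
    [0,0,0,0,0,-60,40],
    [0,0,0,0,0,-92,40],
    [0,0,0,0,0,-92,40],
  ],
)

```text
t: 54.6
eef_pos: [0.6125, 0.0321, 0.1758]
tool_rot: [0.001, 0.723, 0.691, 0.002]
contact_force: [-0.3, 0.1, -3.7]
gripper_width: 0.563
grasp_force: 85.2
```

```bash
cat > cr.py <<'E'
from h import *
q=shot('scene')
for r in bot.tip_of('crate',q)[:1]: print('scene crate',at(q,r['xy'],0).round(3))
yx=np.array([.172,.985]); c=np.array([.468,.380]); T=tool()
print(T[:3,3], bot.get_obs()['gripper_width'])
for k in(.07,0,-.07): print(k,(c+k*yx).round(4),inT([*(c+k*yx),.018]))
E
python3 cr.py
```

```text
scene crate [0.477 0.372 0.   ]
[0.61021269 0.03277607 0.17230417] 0.5655188114209588
0.07 [0.48  0.449] [ 410.  -148.   154.8]
0 [0.468 0.38 ] [ 340.6 -157.   154.7]
-0.07 [0.456 0.311] [ 271.2 -166.   154.7]
```

Call:
jog_arm(
  motion=[
    [0,0,0,45,-16,0,40],
    [0,0,0,90,-32,0,40],
    [0,0,0,135,-49,0,40],
    [0,0,0,180,-65,0,40],
    [0,0,0,225,-81,0,40],
    [0,0,0,270,-97,0,40],
    [0,0,0,315,-114,0,40],
    [0,0,0,360,-130,0,40],
    [0,0,0,400,-144,0,40],
    [0,0,0,410,-148,0,40],
  ],
)

```text
t: 55.95
eef_pos: [0.4779, 0.4519, 0.17]
tool_rot: [-0.001, 0.72, 0.693, -0.002]
contact_force: [-0.4, -0.2, -4.7]
gripper_width: 0.567
grasp_force: 85.0
```

Call:
jog_arm(
  motion=[
    [0,0,0,0,0,0,40],
    [0,0,0,0,0,40,40],
    [0,0,0,0,0,80,40],
  ],
)

```text
t: 56.32
eef_pos: [0.4823, 0.446, 0.092]
tool_rot: [0.0, 0.724, 0.69, -0.0]
contact_force: [-0.8, 0.9, -5.1]
gripper_width: 0.563
grasp_force: 85.1
```

```bash
cat > in.py <<'E'
from h import *
print(tool()[:3,3],bot.get_obs()['gripper_width'])
p=shot('wrist')
for k,z in(('crate',0),('block1',.03)):
    for r in bot.tip_of(k,p)[:3]: print(k,round(r['score'],2),np.round(r['xy']),at(p,r['xy'],z).round(3))
q=shot('scene')
for r in bot.tip_of('crate',q)[:1]: print('scene crate',at(q,r['xy'],0).round(3))
s=shot('side')
for r in bot.tip_of('crate',s)[:1]: print('side crate',at(s,r['xy'],0).round(3))
# crate rim in the scene camera
for name,im in(('scene',q),('side',s),('wrist',p)): 
    e=rect(im,(.47,.38),.2,.07,1.0); cv2.imwrite('pics/rim_%s.png'%name,e[:,:,::-1])
# left outer / back rim from dark pixels of the scene view on the rim plane
e=cv2.cvtColor(rect(q,(.47,.38),.2,.07,1.0),cv2.COLOR_RGB2GRAY); m=(e<85).astype(np.uint8)
n,l,st,c=cv2.connectedComponentsWithStats(cv2.morphologyEx(m,cv2.MORPH_CLOSE,np.ones((9,9)))); 
for i in range(1,n):
    if st[i,4]>8000:
        ys,xs=np.where(l==i); r=cv2.minAreaRect(np.c_[xs,ys].astype(np.float32)); print('rim rect',(.27+r[0][0]/1000,.58-r[0][1]/1000),r[1],r[2])
E
python3 in.py
```

```text
[0.48233384 0.44604674 0.09197573] 0.5629229023027147
scene crate [0.478 0.371 0.   ]
rim rect (0.4902643127441406, 0.3906049652099609) (446.43072509765625, 293.1813659667969) 78.46537780761719
```

Call:
jog_arm(
  motion=[
    [0,0,0,-2,0,40,40],
    [0,0,0,-2,0,65,40],
    [0,0,0,-2,0,76,40],
    [0,0,0,-2,0,78,40],
    [0,0,0,-2,0,78,40],
  ],
)

```text
t: 57.3
eef_pos: [0.482, 0.4468, 0.0158]
tool_rot: [0.0, 0.723, 0.691, 0.001]
contact_force: [-0.2, -0.2, -3.9]
gripper_width: 0.565
grasp_force: 84.9
```

Call:
jog_arm(
  motion=[
    [0,0,0,0,0,3,40],
    [0,0,0,0,0,3,62],
    [0,0,0,0,0,3,62],
    [0,0,0,0,0,3,62],
    [0,0,0,0,0,-20,62],
    [0,0,0,0,0,-70,62],
    [0,0,0,0,0,-125,62],
    [0,0,0,-50,15,-150,68],
    [0,0,0,-100,30,-150,68],
    [0,0,0,-155,46,-150,68],
  ],
)

```text
t: 58.55
eef_pos: [0.5212, 0.2885, 0.1671]
tool_rot: [-0.0, 0.722, 0.692, 0.001]
contact_force: [0.5, -1.1, 0.3]
gripper_width: 0.795
grasp_force: 0.0
```

Run:
```python
from h import *
p=shot('wrist'); print(tool()[:3,3],inT([.6093,-.0365,.112]))
for k,z in(('crate',0),('block1',.03),('bush1',.03)):
    for r in bot.tip_of(k,p)[:3]: print(k,round(r['score'],2),np.round(r['xy']),at(p,r['xy'],z).round(3))
for z in(.07,0):
  for a,b in((-.095,-.115),(.095,-.115),(.095,.115),(-.095,.115)):
    P=np.array([.468,.38])+a*np.array([.985,-.172])+b*np.array([.172,.985]); print('corner',z,P.round(3),px(p,[*P,z]).round())
g=p['pixels'].max(2); m=(g<75).astype(np.uint8); m[250:]=0
n,l,s,c=cv2.connectedComponentsWithStats(cv2.morphologyEx(m,cv2.MORPH_CLOSE,np.ones((7,7))))
for i in range(1,n):
    if s[i,4]>2000:
        ys,xs=np.where(l==i); h=cv2.convexHull(np.c_[xs,ys].astype(np.float32)); a=cv2.approxPolyDP(h,8,True)[:,0]
        print(s[i],[(*q.round().tolist(),*at(p,q,.07)[:2].round(3).tolist()) for q in a])
```

```text
[0.52330087 0.27787562 0.1677187 ] [-309.1  102.9   56.7]
crate 0.85 [216.  96.] [0.469 0.379 0.   ]
bush1 0.7 [215.   2.] [0.481 0.446 0.03 ]
bush1 0.56 [228. 336.] [0.462 0.136 0.03 ]
corner 0.07 [0.355 0.283] [ 72. 226.]
corner 0.07 [0.542 0.25 ] [304. 253.]
corner 0.07 [0.581 0.477] [362. -84.]
corner 0.07 [0.394 0.51 ] [  46. -136.]
corner 0 [0.355 0.283] [114. 201.]
corner 0 [0.542 0.25 ] [298. 224.]
corner 0 [0.581 0.477] [340. -35.]
corner 0 [0.394 0.51 ] [107. -72.]
[   59     0   289   250 20729] [(347.0, 0.0, 0.573, 0.432), (303.0, 249.0, 0.541, 0.254), (74.0, 224.0, 0.357, 0.284), (59.0, 0.0, 0.384, 0.44)]
[ 458  146   90   90 3077] [(547.0, 153.0, 0.727, 0.326), (523.0, 235.0, 0.722, 0.259), (463.0, 203.0, 0.669, 0.289), (459.0, 177.0, 0.663, 0.31), (478.0, 153.0, 0.675, 0.328)]
```

The crate pose is confirmed at (0.468,0.380), and block 3 is in it with its bush at about (0.481,0.446). Block 2 is next.

Call:
jog_arm(
  motion=[
    [0,0,0,-55,18,0,68],
    [0,0,0,-110,36,0,68],
    [0,0,0,-165,54,0,68],
    [0,0,0,-220,72,0,68],
    [0,0,0,-275,90,15,68],
    [0,0,0,-309,103,45,68],
    [0,0,0,-309,103,57,68],
    [0,0,0,-309,103,57,68],
    [0,0,0,-309,103,57,68],
  ],
)

```text
t: 59.88
eef_pos: [0.6103, -0.0214, 0.1086]
tool_rot: [-0.0, 0.721, 0.692, 0.001]
contact_force: [-0.6, -0.6, 0.7]
gripper_width: 0.794
grasp_force: 0.0
```

```bash
python3 pk.py .6093 -.0368
```

```text
[ 0.61034467 -0.0216283   0.10874379] [-15.3  -0.5  65.7]
0.93 [275. 343.] [ 0.6053 -0.106   0.062 ]
0.85 [276. 258.] [ 0.6087 -0.0382  0.062 ]
bronze 378 18 2 18.2 [0.4849 0.1126 0.068 ]
bronze 1406 277 261 23.7 [ 0.6093 -0.0371  0.068 ]
bronze 3623 518 321 42.0 [ 0.7736 -0.0898  0.068 ]
bronze 716 93 312 36.0 [ 0.4828 -0.07    0.068 ]
bronze 1072 275 347 21.7 [ 0.6052 -0.1048  0.068 ]
bronze 686 428 402 26.6 [ 0.7192 -0.1601  0.068 ]
```

Call:
jog_arm(
  motion=[
    [0,0,0,-15.3,-0.5,0,68],
    [0,0,0,-15.3,-0.5,35,68],
    [0,0,0,-15.3,-0.5,60,68],
    [0,0,0,-15.3,-0.5,66,68],
    [0,0,0,-15.3,-0.5,66,68],
    [0,0,0,-15.3,-0.5,66,40],
    [0,0,0,-15.3,-0.5,66,40],
    [0,0,0,-15.3,-0.5,66,40],
    [0,0,0,-15.3,-0.5,66,40],
    [0,0,0,-15.3,-0.5,50,40],
  ],
)

```text
t: 61.22
eef_pos: [0.608, -0.0387, 0.0581]
tool_rot: [-0.001, 0.722, 0.691, -0.0]
contact_force: [0.4, 0.4, -4.4]
gripper_width: 0.558
grasp_force: 84.2
```

Call:
jog_arm(
  motion=[
    [0,0,0,0,0,-30,40],
    [0,0,0,0,0,-80,40],
    [0,0,0,0,0,-110,40],
    [0,0,0,0,0,-110,40],
  ],
)

```text
t: 61.72
eef_pos: [0.6098, -0.0392, 0.1708]
tool_rot: [0.001, 0.723, 0.691, 0.002]
contact_force: [-0.0, 0.3, -4.4]
gripper_width: 0.565
grasp_force: 84.5
```

```bash
python3 cr.py
```

```text
scene crate [0.459 0.38  0.   ]
[ 0.60777815 -0.03841674  0.16741197] 0.5623309665507138
0.07 [0.48  0.449] [ 481.2 -148.7  149.9]
0 [0.468 0.38 ] [ 411.8 -157.7  149.9]
-0.07 [0.456 0.311] [ 342.4 -166.8  149.8]
```

Call:
jog_arm(
  motion=[
    [0,0,0,46,-18,0,40],
    [0,0,0,92,-36,0,40],
    [0,0,0,138,-53,0,40],
    [0,0,0,184,-71,0,40],
    [0,0,0,230,-88,0,40],
    [0,0,0,276,-106,0,40],
    [0,0,0,322,-124,0,40],
    [0,0,0,368,-141,0,40],
    [0,0,0,403,-155,0,40],
    [0,0,0,411,-158,0,40],
  ],
)

```text
t: 63.08
eef_pos: [0.4658, 0.3816, 0.1656]
tool_rot: [-0.0, 0.721, 0.693, -0.002]
contact_force: [0.5, -0.0, -3.9]
gripper_width: 0.56
grasp_force: 84.4
```

Call:
jog_arm(
  motion=[
    [0,0,0,0,0,0,40],
    [0,0,0,0,0,30,40],
    [0,0,0,0,0,70,40],
    [0,0,0,0,0,70,40],
  ],
)

```text
t: 63.58
eef_pos: [0.4673, 0.3753, 0.0953]
tool_rot: [0.0, 0.723, 0.69, -0.003]
contact_force: [-0.1, 0.5, -4.3]
gripper_width: 0.563
grasp_force: 84.8
```

Run:
```python
from h import *
p=shot('wrist'); print(tool()[:3,3],inT([.468,.38,.0135]),bot.get_obs()['gripper_width'])
for k,z in(('crate',0),('block1',.03),('bush1',.03)):
    for r in bot.tip_of(k,p)[:3]: print(k,round(r['score'],2),np.round(r['xy']),at(p,r['xy'],z).round(3))
q=shot('scene')
for r in bot.tip_of('crate',q)[:1]: print('scene crate',at(q,r['xy'],0).round(3))
```

```text
[0.46881195 0.37624244 0.09733927] [ 4.  -0.9 83.8] 0.5648150518930412
crate 0.79 [279. 208.] [0.468 0.377 0.   ]
bush1 0.78 [295. 117.] [0.482 0.447 0.03 ]
bush1 0.68 [277. 286.] [0.465 0.326 0.03 ]
scene crate [0.467 0.359 0.   ]
```

Call:
jog_arm(
  motion=[
    [0,0,0,1,0,40,40],
    [0,0,0,1,0,68,40],
    [0,0,0,1,0,80,40],
    [0,0,0,1,0,84,40],
    [0,0,0,1,0,84,62],
    [0,0,0,1,0,84,62],
    [0,0,0,1,0,84,62],
    [0,0,0,1,0,60,62],
    [0,0,0,1,0,10,62],
    [0,0,0,1,0,-50,62],
  ],
)

```text
t: 65.12
eef_pos: [0.4684, 0.3793, 0.1491]
tool_rot: [0.0, 0.723, 0.691, -0.001]
contact_force: [0.8, 1.5, 0.5]
gripper_width: 0.727
grasp_force: 0.0
```

```bash
python3 pk.py .6053 -.1048
```

```text
[0.47277013 0.38085242 0.15717393] [-479.9  153.8  111.9]
0.87 [279. 201.] [0.4702 0.3897 0.062 ]
0.65 [289. 121.] [0.4793 0.4479 0.062 ]
bronze 1074 289 121 20.0 [0.4793 0.4486 0.068 ]
bronze 991 277 201 18.2 [0.469  0.3917 0.068 ]
```

Call:
jog_arm(
  motion=[
    [0,0,0,-20,6,-20,62],
    [0,0,0,-70,22,-20,68],
    [0,0,0,-125,40,-20,68],
    [0,0,0,-180,58,-20,68],
    [0,0,0,-235,75,-20,68],
    [0,0,0,-290,93,-20,68],
    [0,0,0,-345,110,-20,68],
    [0,0,0,-400,128,-20,68],
    [0,0,0,-450,144,-10,68],
    [0,0,0,-478,153,20,68],
  ],
)

```text
t: 66.47
eef_pos: [0.6007, -0.1102, 0.1293]
tool_rot: [0.002, 0.724, 0.69, 0.0]
contact_force: [0.0, 1.1, 0.1]
gripper_width: 0.798
grasp_force: 0.0
```

Call:
jog_arm(
  motion=[
    [0,0,0,0,0,20,68],
    [0,0,0,0,0,20,68],
    [0,0,0,0,0,20,68],
  ],
)

```text
t: 66.85
eef_pos: [0.6008, -0.1035, 0.1085]
tool_rot: [-0.0, 0.722, 0.692, 0.0]
contact_force: [1.0, 0.0, -0.4]
gripper_width: 0.796
grasp_force: 0.0
```

```bash
python3 pk.py .6053 -.1048
```

```text
[ 0.60108451 -0.10348861  0.10881231] [-1.2  4.2 65.8]
0.62 [282. 237.] [ 0.6037 -0.1053  0.062 ]
bronze 5781 499 75 85.5 [ 0.7234 -0.0135  0.068 ]
bronze 3079 535 240 38.5 [ 0.7627 -0.1112  0.068 ]
bronze 2991 90 247 44.6 [ 0.4816 -0.1043  0.068 ]
bronze 1433 285 242 23.8 [ 0.6052 -0.1063  0.068 ]
bronze 367 432 310 24.3 [ 0.7036 -0.1604  0.068 ]
bronze 647 432 398 30.1 [ 0.7121 -0.2392  0.068 ]
```

Call:
jog_arm(
  motion=[
    [0,0,0,-2,4,0,68],
    [0,0,0,-2,4,35,68],
    [0,0,0,-2,4,60,68],
    [0,0,0,-2,4,66,68],
    [0,0,0,-2,4,66,68],
    [0,0,0,-2,4,66,40],
    [0,0,0,-2,4,66,40],
    [0,0,0,-2,4,66,40],
    [0,0,0,-2,4,66,40],
    [0,0,0,-2,4,50,40],
  ],
)

```text
t: 68.2
eef_pos: [0.6045, -0.1064, 0.0582]
tool_rot: [-0.0, 0.722, 0.691, -0.0]
contact_force: [-0.0, 0.2, -3.7]
gripper_width: 0.563
grasp_force: 86.2
```

Call:
jog_arm(
  motion=[
    [0,0,0,0,0,-30,40],
    [0,0,0,0,0,-80,40],
    [0,0,0,0,0,-110,40],
    [0,0,0,0,0,-110,40],
  ],
)

```text
t: 68.7
eef_pos: [0.6056, -0.1074, 0.1708]
tool_rot: [0.001, 0.723, 0.691, 0.002]
contact_force: [0.2, 0.1, -5.1]
gripper_width: 0.563
grasp_force: 86.5
```

```bash
python3 cr.py
```

```text
scene crate [0.465 0.393 0.   ]
[ 0.6037511  -0.1062612   0.16742021] 0.5655844675383416
0.07 [0.48  0.449] [ 549.1 -147.7  150.1]
0 [0.468 0.38 ] [ 479.7 -156.7  150. ]
-0.07 [0.456 0.311] [ 410.3 -165.7  150. ]
```

Call:
jog_arm(
  motion=[
    [0,0,0,46,-18,0,40],
    [0,0,0,92,-37,0,40],
    [0,0,0,138,-56,0,40],
    [0,0,0,184,-74,0,40],
    [0,0,0,230,-93,0,40],
    [0,0,0,276,-111,0,40],
    [0,0,0,322,-130,0,40],
    [0,0,0,368,-148,0,40],
    [0,0,0,403,-162,0,40],
    [0,0,0,411,-165,0,40],
  ],
)

```text
t: 70.05
eef_pos: [0.4551, 0.3137, 0.166]
tool_rot: [-0.0, 0.721, 0.693, -0.002]
contact_force: [-1.2, -0.9, -3.9]
gripper_width: 0.561
grasp_force: 86.3
```

Call:
jog_arm(
  motion=[
    [0,0,0,0,0,0,40],
    [0,0,0,0,0,30,40],
    [0,0,0,0,0,60,40],
    [0,0,0,0,0,60,40],
  ],
)

```text
t: 70.55
eef_pos: [0.4568, 0.3081, 0.1061]
tool_rot: [0.0, 0.723, 0.69, -0.003]
contact_force: [-0.3, -0.7, -3.4]
gripper_width: 0.571
grasp_force: 86.2
```

Run:
```python
from h import *
p=shot('wrist'); print(tool()[:3,3],inT([.456,.311,.0135]),bot.get_obs()['gripper_width'])
for k,z in(('crate',0),('bush1',.035)):
    for r in bot.tip_of(k,p)[:3]: print(k,round(r['score'],2),np.round(r['xy']),at(p,r['xy'],z).round(3))
```

```text
[0.45789053 0.30889317 0.10756374] [ 2.2 -1.9 94.1] 0.564226804973575
crate 0.63 [289. 119.] [0.469 0.378 0.   ]
bush1 0.95 [274. 291.] [0.451 0.25  0.035]
bush1 0.73 [290. 115.] [0.468 0.381 0.035]
```

Call:
jog_arm(
  motion=[
    [0,0,0,1.5,-1,45,40],
    [0,0,0,1.5,-1,75,40],
    [0,0,0,1.5,-1,90,40],
    [0,0,0,1.5,-1,94,40],
    [0,0,0,1.5,-1,94,62],
    [0,0,0,1.5,-1,94,62],
    [0,0,0,1.5,-1,94,62],
    [0,0,0,1.5,-1,70,62],
    [0,0,0,1.5,-1,20,62],
    [0,0,0,1.5,-1,-40,62],
  ],
)

```text
t: 71.95
eef_pos: [0.4564, 0.3123, 0.1492]
tool_rot: [0.0, 0.723, 0.691, -0.001]
contact_force: [1.3, 1.2, -0.9]
gripper_width: 0.726
grasp_force: 0.0
```

Call:
jog_arm(
  motion=[
    [0,0,0,-30,0,-60,62],
    [0,0,0,-30,0,-100,62],
    [0,0,0,-30,0,-100,62],
    [0,0,0,-30,0,-100,62],
    [0,0,0,-30,0,-100,62],
  ],
)

```text
t: 72.58
eef_pos: [0.4547, 0.2825, 0.2468]
tool_rot: [-0.0, 0.722, 0.691, -0.001]
contact_force: [-0.5, -0.5, 0.3]
gripper_width: 0.727
grasp_force: 0.0
```

Run:
```python
from h import *
p=shot('wrist'); print(tool()[:3,3])
for r in bot.tip_of('crate',p)[:2]: print('crate',round(r['score'],2),at(p,r['xy'],0).round(3))
for r in bot.tip_of('block1',p)[:4]: print('block',round(r['score'],2),at(p,r['xy'],.029).round(3))
for r in bot.tip_of('bush1',p)[:4]: print('bush',round(r['score'],2),at(p,r['xy'],.029).round(3))
hsv=cv2.cvtColor(p['pixels'],cv2.COLOR_RGB2HSV)
m=cv2.inRange(hsv,(8,90,90),(22,255,255)); n,l,s,c=cv2.connectedComponentsWithStats(m)
for i in range(1,n):
    if 150<s[i,4]<9000:
        ys,xs=np.where(l==i); (u,v),r=cv2.minEnclosingCircle(np.c_[xs,ys].astype(np.float32)); print('bronze',s[i,4],round(u),round(v),round(r,1),at(p,(u,v),.036).round(4))
q=shot('side')
for r in bot.tip_of('lever_ball',q)[:1]: print('ball',at(q,r['xy'],.294).round(3))
```

```text
[0.45485611 0.28240624 0.24682549]
crate 0.92 [0.468 0.381 0.   ]
block 0.82 [0.455 0.315 0.029]
block 0.76 [0.482 0.449 0.029]
bush 0.68 [0.48  0.445 0.029]
bush 0.66 [0.465 0.134 0.029]
bush 0.64 [0.469 0.379 0.029]
bush 0.57 [0.456 0.309 0.029]
bronze 688 297 14 17.0 [0.4811 0.447  0.036 ]
bronze 611 286 86 15.4 [0.4686 0.3815 0.036 ]
bronze 534 278 151 13.9 [0.4567 0.3141 0.036 ]
bronze 1941 522 304 53.1 [0.767 0.103 0.036]
bronze 396 287 290 11.7 [0.4607 0.1362 0.036 ]
ball [ 0.513 -0.274  0.294]
```

```bash
python3 -c "
from station import bot
print(bot.hand_in())"
```

```text
the job is handed in; nothing more can be done
None
```

All three bearing blocks had a bush pressed to the lever's hard stop and now lie in the crate, with the lever back up; I handed the job in at about 73 s of the 210 s limit, and the hand-in returned no verdict.

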